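# Put the sharp tools back in their fitted tray and close its keeper

## Robot

A 6-joint arm with a two-finger parallel gripper is mounted at the origin on the work surface; the furniture and walls round the work are solid. World frame = base frame: x ahead of the robot, y to its left, z up, the work surface at z = 0. Lengths are in m, angles in degrees, forces in N, time in s.
With the tool pointing down it reaches from about 0.35 to 0.875 m from the base axis. Payload 4.2 kg.
Tool frame: the origin (TCP) lies on the centre line of the jaws, within the pads' length; the fingertips stand 19 mm ahead of it and the grasp point (between the pads) is the TCP; x points along the fingers, y is the direction in which the jaws open and shut, and the axes are right-handed (so a half turn about x gives the same grasp; the last joint's range is limited). The gripper opens to 87 mm and grips with 3 to 60 N. Pads are 19 mm wide; open, the fingers measure 117 mm over their backs; the gripper's body (75 mm by 190 mm) begins 51 mm behind the grasp point.
Start: joints at [81.509, 22.042, 0.453, 0, -68.411, -14.817], TCP at [0.247, 0.574, 0.242] pointing down, gripper open.
Joint ranges: [-179.83, 179.83], [-69.29, 118.12], [-61.27, 80.66], [-181.25, 117.63], [-171.15, -9.14], [-177.46, 177.46]. Speed limits (degrees/s): [159.86, 159.86, 180, 180, 180, 180].

## Interface

Orientations are given as a 3x3 rotation matrix whose columns are the frame's x, y, z axes.
In Python, from station import r, viewer, job, spotter gives the robot as it stands.
- The arm moves only by the tool play_rows, never from a script. Its argument "commands" is a list of rows, each an object of numbers: "fingers": the gripper command: -1 is fully open, 1 is shut, values between are in proportion; "tx", "ty", "tz": the shift along the tool's x, y, z normalised to -1 to 1, where 1 is 750 mm; "ax", "ay", "az": the turn, a rotation vector about the tool's x, y, z normalised to -1 to 1, where 1 is pi rad. In form: [{"fingers": .., "tx": .., "ty": .., "tz": .., "ax": .., "ay": .., "az": ..}, ...]. A call has 1 to 5 rows; each row is the pose to reach, as a shift and turn from the pose commanded when the call began, along the tool's axes at that moment, turning the shorter way round; what a row does not reach only later rows make up. A row lasts 1/12 s, in which the tool goes at most 41.7 mm and 7.16 degrees, less where a joint would pass 70% of its speed; a pose out of reach is approached as far as the arm can. A call with a number of a shift or a turn outside -1 to 1 is refused whole. A call with a gripper value outside its range is refused whole. The fingers move at their own pace and stop on an object; the grip force is fixed at half the most. Time passes only in rows, so rows that repeat a pose let the fingers close. It gives the time, the measured TCP pose, the force and the opening at its end, in the units of the state.
- r.sense(): the state, without advancing time (a new reading comes with each control period).
- viewer.capture(name): name is "scene" or "top" or "wrist"; returns a dict with "image" (384x512x3 uint8, red, green, blue), "fx", "fy", "cx", "cy" (pixels), "R" (3x3) and "t" (3): a world point X has camera coordinates R X + t; the wrist camera has in their place "mount" (4x4, takes a point from camera to tool coordinates, whose origin is the TCP and whose axes are the tool frame's). Camera axes: x right, y down, z forward; pixel columns grow to the right and rows downward; lengths in m; the calibration is good to about 2 mm. A picture is of the moment at which its call begins: read the wrist's pose just before it. There is no depth.
- job.finish_job(): hands the job in, once; it reports no verdict.
Trained networks look in a picture, given as the dict that the camera call returned (one of the last four; its "shot" number tells which), for a name from the list of things; names that differ only in an ending like _2 or _b are one class to them, and where a whole thing is asked for, a point or a joint stands for the part that bears it (a point fixed in the world has none). Each returns a list of dicts, best first, with "score" (0 to 1); they miss things now and then, are a little off and sometimes report something else, mostly with a low value. They report only what shows in the picture. A call takes as long as a camera call. They do not tell look-alikes from the thing itself.
- spotter.find_in(name, picture): "uv" ([column, row] in pixels, amid what is visible of it).
- spotter.silhouettes(name, picture): "region" (384x512 bool, what is visible of it) and "uv" ([column, row] in pixels, amid what is visible of it).
The state is a dict: "time_s": time; "joints": joint angles; "joint_velocities": joint speeds; "effort": joint torques, N m; "tcp_pos": TCP position; "ee_rot": TCP orientation; "wrist_force": force on the tool from outside, world axes, zero at the start; "moment": the same for the moment, N m; "gripper_width": opening from 0.0 (shut) to 1.0 (fully open).
Only numpy, scipy, OpenCV 4.12 (cv2) and the standard library are available. Lean on these libraries where they do the work, as an engineer would, in place of code of your own. Each camera call takes 0.05 s, during which the arm holds its last target. There are 200 camera calls.

## Task

Put the scissors, the peeler and the slotted turner away in the pale wooden fitted tray: lay each one flat in the recess cut to its shape, then swing the tray's steel keeper bar across the handles until it is fully home under its catch. Leave the tumbler, jar, onion and pepper mill where they stand.

Things in the scene. Friction and masses are not known exactly. Their poses are not given: they have to be found in the camera images.
- tray: Pale wooden tray, dark recess floors, 240 (x) x 220 (y) x 28 mm, fixed; origin under its centre; handle end at -x. Three recesses along x, 3.5 to 5 mm of play round each tool, tips to +x. A finger trough, floor at z = 6 mm, crosses them all from x = -24 to 26 mm (ends at y = -94, open at +y). The catch, at (-80, 101) mm, is 42 mm high and covers the shut bar's end.
- keeper (a joint): Flat steel keeper bar, 16 wide, 4 thick, its underside 31 mm above the worktop, turning about a vertical pin at tray (-75, -102) mm. 0 = shut: it lies along tray +y, 202 mm long, over the handles, end under the catch; grows clockwise seen from above; 1.57 = along the tray's rim, pointing to tray +x; stop at 1.95. Stays where left. At the start it is swung clear of the recesses.
- keeper_knob (a point): Middle of the black upright knob on the keeper, 175 mm from the pin: a round stud 16 mm in diameter reaching from 35 to 58 mm above the worktop (this point is at 46 mm).
- keeper_pivot (a point): Point on the keeper's pin axis, fixed to the tray at (-75, -102, 46) mm; its axes are the tray's.
- scissors: Kitchen scissors, closed, two blue loops, 199 mm long (along its y), 84 mm wide over the loops, 9 mm thick. Origin at the middle of its length on the underside; the loops are at +y (from y = 37 to 98 mm), the blades point to -y: 15 mm wide, 3 to 6 mm above the underside, straight from y = 35 to -100. Grip across the blades near the origin.
- scissors_tip (a point): Tip of the scissors' blades, 100 mm from its origin, at underside level.
- peeler: Peeler with thick dark green handle, 170 mm long (along its x). Handle from x = -85 to 20 mm, 26 wide, from 2 mm below the origin to 20 mm above it; the blade, 14 wide and 6 thick, points to +x up to x = 85. Origin at the middle of its length, 2 mm above its underside.
- peeler_tip (a point): Tip of the peeler's blade, 85 mm from its origin along x.
- turner: Small slotted steel turner with black handle, 200 mm long (along its x). Handle from x = -100 to 12 mm, 20 wide, 14 thick; thin neck; blade from x = 28 to 100 mm, 60 wide, 2.5 thick, flat on the underside. Origin at the middle of its length on the underside.
- turner_tip (a point): Front edge of the turner's blade, 100 mm from its origin along x, on the underside.
- seat_scissors (a point): Where the scissors's origin lies when it is home in its recess; axes are the tray's. Recess floor 16 mm above the worktop; loop bay 92 mm wide from tray x = -103 to -33, blade slot 23 wide to x = 103.
- seat_scissors_tip (a point): Where the scissors's tip lies when it is home, 100 mm along tray +x from the seat.
- seat_turner (a point): Where the turner's origin lies when it is home in its recess; axes are the tray's. Recess floor 12 mm above the worktop; handle slot 27 mm wide from tray x = -103 to the trough, blade bay 67 wide from x = 26 to 103.
- seat_turner_tip (a point): Where the turner's tip lies when it is home, 100 mm along tray +x from the seat.
- seat_peeler (a point): Where the peeler's origin lies when it is home in its recess; axes are the tray's. Recess floor 6 mm above the worktop; handle slot 33 mm wide from tray x = -88 to the trough, blade slot 22 wide from x = 26 to 88.
- seat_peeler_tip (a point): Where the peeler's tip lies when it is home, 85 mm along tray +x from the seat.
- tumbler: Bystander: glass tumbler, 81 mm in diameter, 92 mm tall, origin under its centre.
- jar: Bystander: small jar with a red lid, 60 mm in diameter, 86 mm tall, origin under its centre.
- onion: Bystander: red onion, about 84 mm across, 82 mm tall, origin under its centre.
- pepper_mill: Bystander: dark wooden pepper mill, 58 mm in diameter, 170 mm tall, origin under its centre.
Not all that is in view belongs to the job. What is shaped like the peeler but yellow is not meant.

How it is judged:
By the outcome, as a careful person would: the job done as asked, in the order asked, and still so for the second after the job is handed in, with the robot touching nothing.
It also fails if it takes over 72 s, if anything falls off the work surface, if the arm or the gripper's body presses on something with over 40 N, if the wrist force passes 120 N, or if a joint passes its speed limit or range.

## Working session

There is one attempt and no reset: what is moved stays moved. The work goes in short steps, Python scripts to look and compute and a tool call to move; the robot and the scene stay as the last step left them, time stands still between calls to the robot, and variables do not carry over. Pictures are saved under pics/ and viewed, about 8 in all and at most 12, crops included, and the job is handed in when it is done.

Besides the shell and the picture viewer there is one more tool, called after "Call:" as name([rows], argument=value, ...), one row to a line, values as JSON. play_rows: Moves the arm, as the interface text tells. Its arguments: {"type":"object","properties":{"commands":{"type":"array"}},"required":["commands"]}

```bash
mkdir -p pics; ls; cat > first.py <<'E'
from station import r, viewer, job, spotter
import cv2, numpy as np
s=r.sense(); print(s['time_s'],s['tcp_pos'],np.round(s['ee_rot'],3).tolist(),s['gripper_width'])
ims=[]
for n in ['scene','top','wrist']:
    p=viewer.capture(n); cv2.imwrite(f'pics/{n}0.png',p['image'][:,:,::-1])
    print(n,p['fx'],p['fy'],p['cx'],p['cy'],p['shot'])
    print(np.round(p['R'],4).tolist() if 'R' in p else np.round(p['mount'],4).tolist(), p.get('t'))
    for k in ['tray','keeper','keeper_knob','scissors','scissors_tip','peeler','peeler_tip','turner','turner_tip','seat_scissors','seat_turner','seat_peeler','keeper_pivot','tumbler','jar','onion','pepper_mill']:
        try: print(n,k,[(np.round(d['uv'],1).tolist(),round(d['score'],2)) for d in spotter.find_in(k,p)][:3])
        except Exception as e: print(n,k,'ERR',e)
E
python3 first.py
python3 -c "
import cv2,numpy as np
a=cv2.imread('pics/scene0.png');b=cv2.imread('pics/top0.png')
cv2.imwrite('pics/s1.png',cv2.resize(a,(800,600)));cv2.imwrite('pics/t1.png',cv2.resize(b,(800,600)))"
```

```text
pics
0.0 [0.24705292 0.57347737 0.24045095] [[-0.001, -0.396, -0.918], [-0.002, -0.918, 0.396], [-1.0, 0.002, -0.0]] 1.001237439836545
scene 461.6365815906111 461.6365815906111 254.9807017687654 188.8731759191801 1
[[0.4062, -0.9135, -0.0231], [-0.5332, -0.2165, -0.8178], [0.742, 0.3445, -0.575]] [-0.25861446  0.31546859  1.33330013]
scene tray [([246.7, 197.9], 0.81)]
scene keeper [([272.4, 195.9], 0.73)]
scene keeper_knob [([269.7, 200.0], 0.53), ([248.8, 196.3], 0.37)]
scene scissors [([134.8, 186.9], 0.7)]
scene scissors_tip [([134.6, 190.8], 0.65)]
scene peeler [([326.5, 201.9], 0.56), ([292.5, 278.6], 0.52)]
scene peeler_tip [([290.7, 277.3], 0.8), ([334.3, 207.2], 0.76)]
scene turner [([330.9, 241.6], 0.93)]
scene turner_tip [([323.5, 236.6], 0.7), ([271.8, 194.2], 0.28)]
scene seat_scissors [([248.5, 194.7], 0.88)]
scene seat_turner [([247.5, 195.6], 0.9), ([272.8, 193.6], 0.24)]
scene seat_peeler [([246.2, 193.3], 0.67)]
scene keeper_pivot [([248.5, 195.3], 0.96)]
scene tumbler [([172.9, 159.5], 0.78)]
scene jar [([264.2, 234.4], 0.56), ([135.7, 188.1], 0.38)]
scene onion [(
[... 956 characters left out ...]
], 0.74)]
top tumbler []
top jar [([290.8, 228.3], 0.48)]
top onion [([196.5, 226.2], 0.92)]
top pepper_mill [([178.3, 114.4], 0.59)]
wrist 281.7988074363796 281.7988074363796 256.7952839465055 191.60555989662603 3
[[0.0001, -0.2697, 0.9629, -0.1432], [1.0, 0.0005, 0.0, 0.0002], [-0.0004, 0.9629, 0.2697, -0.0737], [0.0, 0.0, 0.0, 1.0]] None
wrist tray []
wrist keeper []
wrist keeper_knob []
wrist scissors [([326.6, 15.5], 0.88)]
wrist scissors_tip [([326.1, 15.9], 0.62)]
wrist peeler []
wrist peeler_tip []
wrist turner []
wrist turner_tip []
wrist seat_scissors []
wrist seat_turner []
wrist seat_peeler []
wrist keeper_pivot []
wrist tumbler []
wrist jar []
wrist onion []
wrist pepper_mill []
```

View pics/s1.png

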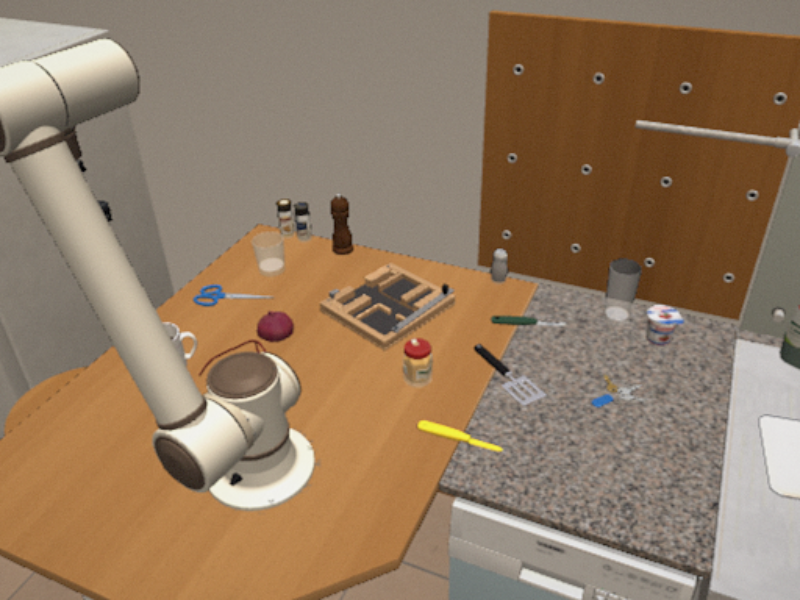

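View pics/t1.png

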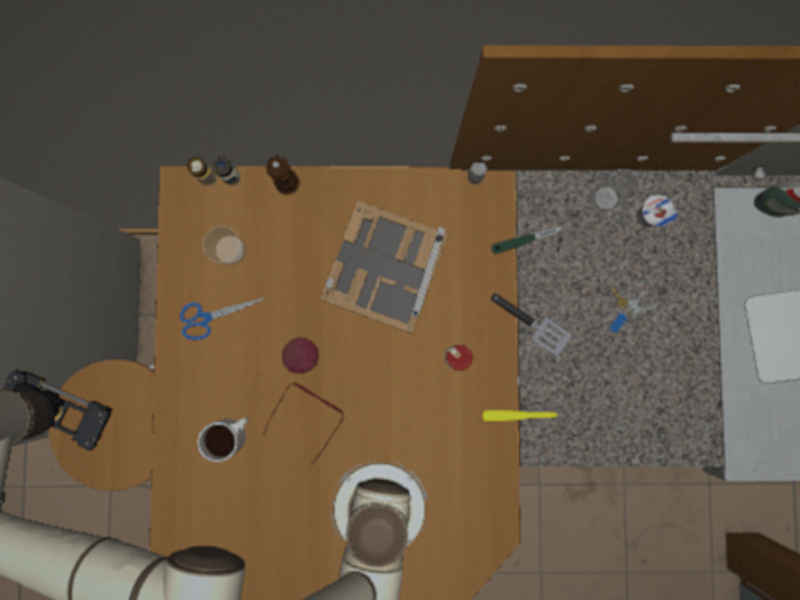

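The scene and top views show the tray centred near (385,265) in the 800 px top picture. Its keeper lies along the right rim, with the knob at the top (440,237). The scissors are at (220,315), the green peeler at (525,240), the turner at (530,322), and the yellow look-alike at (520,415).

```bash
cat > h.py <<'E'
import numpy as np, cv2
from station import r, viewer, job, spotter
def cap(n):
    s=r.sense(); p=viewer.capture(n)
    if 'R' not in p:
        T=np.eye(4);T[:3,:3]=s['ee_rot'];T[:3,3]=s['tcp_pos'];W=T@np.array(p['mount'])
        p['R']=W[:3,:3].T; p['t']=-W[:3,:3].T@W[:3,3]
    return p
def ray(p,uv):
    R=np.array(p['R']);c=-R.T@np.array(p['t'])
    d=R.T@np.array([(uv[0]-p['cx'])/p['fx'],(uv[1]-p['cy'])/p['fy'],1]);return c,d/np.linalg.norm(d)
def onz(p,uv,z):
    c,d=ray(p,uv);return c+d*(z-c[2])/d[2]
def proj(p,X):
    q=np.array(p['R'])@np.asarray(X)+np.array(p['t']);return np.array([p['cx']+p['fx']*q[0]/q[2],p['cy']+p['fy']*q[1]/q[2]])
def tri(obs):
    A=np.zeros((3,3));b=np.zeros(3)
    for p,uv in obs:
        c,d=ray(p,uv);M=np.eye(3)-np.outer(d,d);A+=M;b+=M@c
    return np.linalg.solve(A,b)
def go(x,y,z,yaw):
    """rows numbers to reach TCP xyz with tool-y heading yaw (deg, mod 180, world)"""
    s=r.sense();R=np.array(s['ee_rot']);d=np.array([x,y,z])-s['tcp_pos']
    q=R.T@d/0.75; cur=np.degrees(np.arctan2(R[1,1],R[0,1]))
    a=-((yaw-cur+90)%180-90)
    print('now',np.round(s['tcp_pos'],4),'yaw',round(cur,1),'tilt',np.round(R[:2,0],3),'dist',round(np.linalg.norm(d),3),'tx %.4f ty %.4f tz %.4f ax %.4f'%(*q,a/180),'turn',round(a,1),'j6',round(s['joints'][5],1),'t',s['time_s'])
E
python3 - <<'E'
from h import *
p=cap('top')
for n,uv in dict(tray=(385,265),sc=(222,318),scTip=(263,298),peel=(527,240),turn=(530,322),knob=(440,237),onion=(300,355),tumb=(225,246),jar=(459,357),mill=(285,185),shaker=(478,172)).items():
    print(n,np.round(onz(p,np.array(uv)*.64,0.02),3))
E
```

```text
tray [ 0.545 -0.012  0.02 ]
sc [0.425 0.354 0.02 ]
scTip [0.47  0.263 0.02 ]
peel [ 0.602 -0.335  0.02 ]
turn [ 0.415 -0.339  0.02 ]
knob [ 0.609 -0.137  0.02 ]
onion [0.342 0.178 0.02 ]
tumb [0.588 0.351 0.02 ]
jar [ 0.337 -0.178  0.02 ]
mill [0.729 0.217 0.02 ]
shaker [ 0.759 -0.225  0.02 ]
```

Call:
play_rows([
  {"fingers": -1, "tx": 0, "ty": 0.1, "tz": -0.176, "ax": 0.195, "ay": 0, "az": 0},
  {"fingers": -1, "tx": 0, "ty": 0.1, "tz": -0.176, "ax": 0.195, "ay": 0, "az": 0},
  {"fingers": -1, "tx": 0, "ty": 0.1, "tz": -0.176, "ax": 0.195, "ay": 0, "az": 0},
  {"fingers": -1, "tx": 0, "ty": 0.1, "tz": -0.176, "ax": 0.195, "ay": 0, "az": 0},
  {"fingers": -1, "tx": 0, "ty": 0.1, "tz": -0.176, "ax": 0.195, "ay": 0, "az": 0},
])

```text
time_s: 3.17
tcp_pos: [0.3409, 0.449, 0.2421]
ee_rot: [[-0.0, -0.857, -0.515], [-0.001, -0.515, 0.857], [-1.0, 0.0, -0.001]]
wrist_force: [-0.1, 0.2, 0.0]
gripper_width: 1.005
```

Call:
play_rows([
  {"fingers": -1, "tx": 0, "ty": -0.019, "tz": -0.2, "ax": 0.02, "ay": 0, "az": 0},
  {"fingers": -1, "tx": 0, "ty": -0.019, "tz": -0.2, "ax": 0.02, "ay": 0, "az": 0},
  {"fingers": -1, "tx": 0, "ty": -0.019, "tz": -0.2, "ax": 0.02, "ay": 0, "az": 0},
  {"fingers": -1, "tx": 0, "ty": -0.019, "tz": -0.2, "ax": 0.02, "ay": 0, "az": 0},
  {"fingers": -1, "tx": 0, "ty": -0.019, "tz": -0.2, "ax": 0.02, "ay": 0, "az": 0},
])

```text
time_s: 3.58
tcp_pos: [0.4314, 0.329, 0.2418]
ee_rot: [[0.0, -0.885, -0.465], [-0.001, -0.465, 0.885], [-1.0, 0.0, -0.001]]
wrist_force: [-0.3, 0.7, -1.1]
gripper_width: 0.996
```

```bash
python3 - <<'E'
from h import *
import pickle
s=r.sense();print(s['time_s'],s['tcp_pos'],np.round(s['ee_rot'],3).tolist(),s['joints'],s['gripper_width'])
p=cap('wrist'); t=cap('top'); c=cap('scene')
for nm,q in (('w',p),('t',t),('c',c)):
  for k in ['scissors','scissors_tip','tray']:
    for d in spotter.silhouettes(k,q)[:2]:
      m=d['region'];print(nm,k,np.round(d['uv'],1),round(d['score'],2),m.sum())
      if k=='scissors': np.save(f'm_{nm}.npy',m)
pickle.dump((p,t,c),open('shot1.pkl','wb'))
cv2.imwrite('pics/w1.png',cv2.resize(p['image'][:,:,::-1],(800,600)))
E
```

```text
3.5833 [0.43144261 0.32903533 0.24177152] [[0.0, -0.885, -0.465], [-0.001, -0.465, 0.885], [-1.0, 0.0, -0.001]] [ 5.44743873e+01  1.40245374e+01 -1.11623230e+01  3.09606688e-02
 -6.48422552e+01 -2.67809243e+01] 0.9958075569247011
w scissors [244.5 210.3] 0.98 1989
w scissors_tip [240.6 215. ] 0.71 1871
w scissors_tip [304.5   4.4] 0.32 154
w tray [306.3   3.2] 0.56 142
t scissors [141.5 198. ] 0.45 117
t scissors_tip [245.8 171.7] 0.42 4108
t scissors_tip [273.1 173.5] 0.33 258
t tray [242.1 171. ] 0.83 4291
c scissors [137.9 187.7] 0.48 179
c scissors [328.7 239.5] 0.44 458
c scissors_tip [133.6 191.8] 0.53 205
c tray [247.1 194.1] 0.86 2670
```

View pics/w1.png

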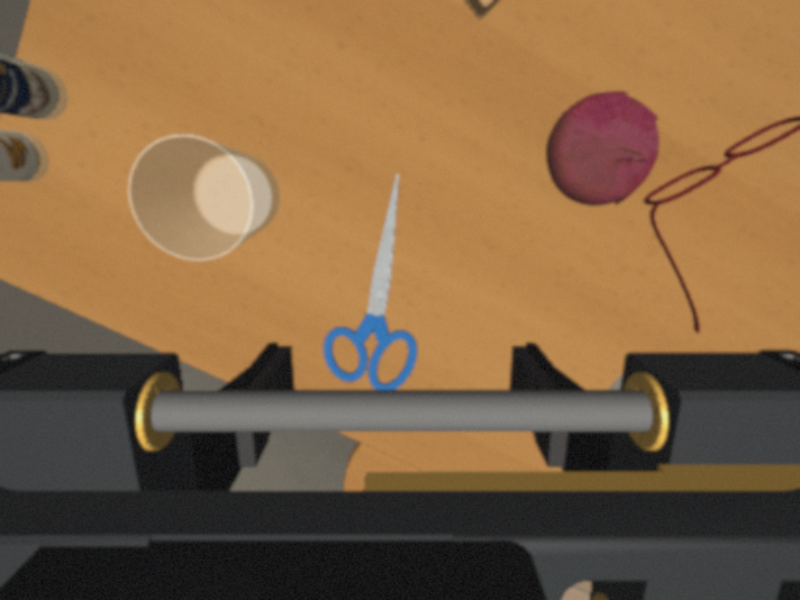

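The wrist view shows the scissors with the tip at about (397,175) and the loops at (345,355) and (393,360). The tumbler is at (200,198) and the onion at (603,148).

```bash
python3 - <<'E'
from h import *
import pickle
p,t,c=pickle.load(open('shot1.pkl','rb'))
m=np.load('m_w.npy');ys,xs=np.nonzero(m)
P=np.array([onz(p,(x,y),0.0045)[:2] for x,y in zip(xs,ys)])
tip=onz(p,np.array([397,174])*.64,0.0045)[:2]
print('tip',tip, 'extent',P.min(0),P.max(0))
im=p['image'].astype(int); blue=(im[:,:,2]-im[:,:,0]>40)&m
steel=m&~blue
Ps=P[~blue[ys,xs]]; Pb=P[blue[ys,xs]]
c0=Ps.mean(0);u=np.linalg.svd(Ps-c0)[2][0]; 
if u@(tip-c0)<0:u=-u
n=np.array([-u[1],u[0]])
print('blade axis',np.degrees(np.arctan2(u[1],u[0])),c0)
print('along blade',((Ps-c0)@u).min(),((Ps-c0)@u).max(),'blue',((Pb-c0)@u).min(),((Pb-c0)@u).max(),'blue lat',((Pb-c0)@n).min(),((Pb-c0)@n).max())
L=(P-c0)@u;print('len',L.max()-L.min(),'mid',c0+u*(L.max()+L.min())/2)
b0=(((Pb-c0)@n).min()+((Pb-c0)@n).max())/2
# by ends
e=c0+u*L.min()+n*b0; print('loop end mid',e,'axis via tip',np.degrees(np.arctan2(*(tip-e)[::-1])),'mid',(tip+e)/2)
# height check by two views: silhouette centres
for uv in ((141.5,198.),): print('tri',tri([(p,(244.5,210.3)),(t,uv)]))
# mask overlay
o=p['image'][:,:,::-1].copy(); o[m]=(0,255,0)
E
```

```text
tip [0.46955158 0.26354241] extent [0.37677063 0.2642997 ] [0.47042336 0.45273751]
blade axis -74.01639054252563 [0.44210632 0.35094956]
along blade -0.1041401073738036 0.09078076159510133 blue -0.1051412317238284 -0.03228804297735975 blue lat -0.04670605500614059 0.037815084275963765
len 0.19592199331892973 mid [0.44012916 0.35785221]
loop end mid [0.40888076 0.45080196] axis via tip -72.04803018977866 mid [0.43921617 0.35717219]
tri [0.43795795 0.32287275 0.18431647]
```

```bash
python3 - <<'E'
from h import *
import pickle
p,t,c=pickle.load(open('shot1.pkl','rb'))
m=np.load('m_w.npy');im=p['image'].astype(int)
pts=[]
for y in range(118,196,6):
    xs=np.nonzero((im[y,225:275].min(1)>115)|(np.abs(im[y,225:275,0]-im[y,225:275,2])<35))[0]+225
    xm=np.nonzero(m[y])[0]
    print(y,xs.min() if len(xs) else None,xs.max() if len(xs) else None,xm.min() if len(xm) else None,xm.max() if len(xm) else None)
    if len(xs): pts.append(onz(p,((xs.min()+xs.max())/2,y),0.0045)[:2])
pts=np.array(pts);d=pts-pts.mean(0);u=np.linalg.svd(d)[2][0];print('axis',np.degrees(np.arctan2(u[1],u[0])),pts.mean(0),pts[[0,-1]])
tip=np.array([.46955,.26354])
pc=cap('scene');g=spotter.silhouettes('scissors',pc)
for d in g[:2]:
    ys,xs=np.nonzero(d['region']);k=xs.argmax();print('scene tip px',xs[k],ys[k],d['score'],'pred',proj(pc,[*tip,0.0045])); print('tri tip',tri([(p,np.array([397,174])*.64),(pc,(xs[k],ys[k]))]))
go(0.438,0.356,0.08,18)
E
```

```text
118 252 254 252 254
124 250 254 250 253
130 249 253 249 253
136 247 253 248 252
142 246 253 246 252
148 245 252 244 251
154 243 252 243 251
160 242 251 242 250
166 240 251 240 250
172 239 250 239 249
178 238 250 238 249
184 237 249 237 248
190 236 248 236 247
axis 108.62514967971289 [0.45159291 0.31745841] [[0.46693688 0.27159483]
 [0.43549706 0.36524399]]
scene tip px 164 189 0.72 pred [174.46385126 190.00926291]
tri tip [0.45750985 0.27843513 0.0170939 ]
now [0.4294 0.3328 0.2415] yaw -152.0 tilt [-0. -0.] dist 0.163 tx 0.2154 ty -0.0247 tz 0.0219 ax 0.0556 turn 10.0 j6 -26.9 t 4.2833
```

```bash
python3 - <<'E'
from h import *
import pickle
p,t,c=pickle.load(open('shot1.pkl','rb'))
print('base',onz(p,np.array([233,193])*.64,0.008),'rim',onz(p,np.array([190,197])*.64,0.092))
rim=[onz(p,np.array(q)*.64,0.092)[:2] for q in ((128,190),(253,205),(182,134),(195,261))];print(np.round(rim,3))
ce=np.mean(rim[:],0)
for g in ((.4383,.3585),(.4336,.3727)):
    a=np.radians(18);y=np.array([np.cos(a),np.sin(a)]);z=np.array([-y[1],y[0]]);d=ce-g
    l=np.array([d@y,d@z]);q=np.maximum(np.abs(l)-[.095,.0375],0);print('clear',np.linalg.norm(q)-.0405,l)
E
```

```text
base [0.58335016 0.3405814  0.008     ] rim [0.58085807 0.33876264 0.092     ]
[[0.618 0.353]
 [0.543 0.324]
 [0.599 0.305]
 [0.563 0.377]]
clear 0.0017142931058888103 [ 0.12958806 -0.0617015 ]
clear 0.011801299496558303 [ 0.12966998 -0.07665888]
```

Call:
play_rows([
  {"fingers": -0.2, "tx": 0.202, "ty": -0.0292, "tz": 0.0391, "ax": 0.0556, "ay": 0, "az": 0},
  {"fingers": -0.2, "tx": 0.202, "ty": -0.0292, "tz": 0.0391, "ax": 0.0556, "ay": 0, "az": 0},
  {"fingers": -0.2, "tx": 0.202, "ty": -0.0292, "tz": 0.0391, "ax": 0.0556, "ay": 0, "az": 0},
  {"fingers": -0.2, "tx": 0.202, "ty": -0.0292, "tz": 0.0391, "ax": 0.0556, "ay": 0, "az": 0},
  {"fingers": -0.2, "tx": 0.202, "ty": -0.0292, "tz": 0.0391, "ax": 0.0556, "ay": 0, "az": 0},
])

```text
time_s: 4.7
tcp_pos: [0.4325, 0.3663, 0.0834]
ee_rot: [[-0.008, -0.951, -0.308], [-0.01, -0.308, 0.951], [-1.0, 0.011, -0.007]]
wrist_force: [0.2, -0.5, -0.3]
gripper_width: 0.707
```

```bash
python3 - <<'E'
from h import *
import pickle
p=cap('wrist');print(r.sense()['gripper_width'])
for k in ((397,174),):
    pass
d=spotter.silhouettes('scissors',p);d=d[0];m=d['region'];ys,xs=np.nonzero(m);print(d['score'],m.sum(),xs.min(),xs.max(),ys.min(),ys.max())
p1=pickle.load(open('shot1.pkl','rb'))[0]
k=ys.argmin();print('tip',xs[k],ys[k],onz(p,(xs[k],ys[k]),.0045),'tri',tri([(p1,(254.1,111.5)),(p,(xs[k],ys[k]))]))
pts=np.array([onz(p,(np.nonzero(m[y])[0].mean(),y),.0045)[:2] for y in range(ys.min()+5,ys.min()+70,5)])
u=np.linalg.svd(pts-pts.mean(0))[2][0];print('axis',np.degrees(np.arctan2(u[1],u[0])),pts.mean(0))
tip=np.array([.4695,.2630]); print('lat of tcp rel to line',(np.array(r.sense()['tcp_pos'])[:2]-pts.mean(0))@[-u[1],u[0]])
go(.4349,.369,.021,18)
E
```

```text
0.6670814137195391
0.92 4304 209 299 65 299
tip 250 65 [0.46945967 0.26481235 0.0045    ] tri [ 0.46969297  0.26374597 -0.00239303]
axis 108.5367885972176 [0.46168025 0.28807177]
lat of tcp rel to line -0.0004836421517660852
now [0.4352 0.3686 0.0898] yaw -162.0 tilt [-0.001 -0.002] dist 0.069 tx 0.0917 ty 0.0001 tz 0.0007 ax 0.0002 turn 0.0 j6 -38.6 t 4.8
```

Call:
play_rows([
  {"fingers": -0.2, "tx": 0.04, "ty": 0, "tz": 0, "ax": 0, "ay": 0, "az": 0},
  {"fingers": -0.2, "tx": 0.075, "ty": 0, "tz": 0, "ax": 0, "ay": 0, "az": 0},
  {"fingers": -0.2, "tx": 0.088, "ty": 0, "tz": 0, "ax": 0, "ay": 0, "az": 0},
  {"fingers": -0.2, "tx": 0.092, "ty": 0, "tz": 0, "ax": 0, "ay": 0, "az": 0},
  {"fingers": 0.3, "tx": 0.092, "ty": 0, "tz": 0, "ax": 0, "ay": 0, "az": 0},
])

```text
time_s: 5.22
tcp_pos: [0.4359, 0.3694, 0.0226]
ee_rot: [[0.002, -0.951, -0.309], [0.002, -0.309, 0.951], [-1.0, -0.002, 0.001]]
wrist_force: [-0.7, -0.0, 0.5]
gripper_width: 0.57
```

Call:
play_rows([
  {"fingers": 1, "tx": 0, "ty": 0, "tz": 0, "ax": 0, "ay": 0, "az": 0},
  {"fingers": 1, "tx": 0, "ty": 0, "tz": 0, "ax": 0, "ay": 0, "az": 0},
  {"fingers": 1, "tx": 0, "ty": 0, "tz": 0, "ax": 0, "ay": 0, "az": 0},
  {"fingers": 1, "tx": 0, "ty": 0, "tz": 0, "ax": 0, "ay": 0, "az": 0},
  {"fingers": 1, "tx": 0, "ty": 0, "tz": 0, "ax": 0, "ay": 0, "az": 0},
])

```text
time_s: 5.63
tcp_pos: [0.4353, 0.369, 0.0217]
ee_rot: [[0.001, -0.951, -0.309], [0.001, -0.309, 0.951], [-1.0, -0.001, 0.001]]
wrist_force: [0.0, 0.4, -0.6]
gripper_width: 0.23
```

Call:
play_rows([
  {"fingers": 1, "tx": 0, "ty": 0, "tz": 0, "ax": 0, "ay": 0, "az": 0},
  {"fingers": 1, "tx": 0, "ty": 0, "tz": 0, "ax": 0, "ay": 0, "az": 0},
  {"fingers": 1, "tx": -0.02, "ty": 0, "tz": 0, "ax": 0, "ay": 0, "az": 0},
  {"fingers": 1, "tx": -0.06, "ty": 0, "tz": 0, "ax": 0, "ay": 0, "az": 0},
  {"fingers": 1, "tx": -0.1, "ty": 0, "tz": 0, "ax": 0, "ay": 0, "az": 0},
])

```text
time_s: 6.05
tcp_pos: [0.4344, 0.3677, 0.0954]
ee_rot: [[-0.003, -0.951, -0.309], [-0.004, -0.309, 0.951], [-1.0, 0.004, -0.003]]
wrist_force: [0.5, 1.3, -0.8]
gripper_width: 0.164
```

Call:
play_rows([
  {"fingers": 1, "tx": -0.05, "ty": 0, "tz": 0, "ax": 0, "ay": 0, "az": 0},
  {"fingers": 1, "tx": -0.1, "ty": 0, "tz": 0, "ax": 0, "ay": 0, "az": 0},
  {"fingers": 1, "tx": -0.15, "ty": 0, "tz": 0, "ax": 0, "ay": 0, "az": 0},
  {"fingers": 1, "tx": -0.2, "ty": 0, "tz": 0, "ax": 0, "ay": 0, "az": 0},
  {"fingers": 1, "tx": -0.2, "ty": 0, "tz": 0, "ax": 0, "ay": 0, "az": 0},
])

```text
time_s: 6.47
tcp_pos: [0.438, 0.3714, 0.255]
ee_rot: [[0.012, -0.951, -0.31], [0.012, -0.31, 0.951], [-1.0, -0.015, 0.007]]
wrist_force: [0.6, 0.9, -0.4]
gripper_width: 0.161
```

Call:
play_rows([
  {"fingers": 1, "tx": 0, "ty": -0.0067, "tz": -0.1627, "ax": -0.1528, "ay": 0, "az": 0},
  {"fingers": 1, "tx": 0, "ty": -0.0067, "tz": -0.1627, "ax": -0.1528, "ay": 0, "az": 0},
  {"fingers": 1, "tx": 0, "ty": -0.0067, "tz": -0.1627, "ax": -0.1528, "ay": 0, "az": 0},
  {"fingers": 1, "tx": 0, "ty": -0.0067, "tz": -0.1627, "ax": -0.1528, "ay": 0, "az": 0},
  {"fingers": 1, "tx": 0, "ty": -0.0067, "tz": -0.1627, "ax": -0.1528, "ay": 0, "az": 0},
])

```text
time_s: 6.88
tcp_pos: [0.4778, 0.2521, 0.2456]
ee_rot: [[-0.001, -0.702, -0.712], [-0.0, -0.712, 0.702], [-1.0, 0.001, 0.0]]
wrist_force: [-0.3, -0.4, -0.5]
gripper_width: 0.164
```

Call:
play_rows([
  {"fingers": 1, "tx": 0, "ty": 0.0691, "tz": -0.1474, "ax": -0.1528, "ay": 0, "az": 0},
  {"fingers": 1, "tx": 0, "ty": 0.0691, "tz": -0.1474, "ax": -0.1528, "ay": 0, "az": 0},
  {"fingers": 1, "tx": 0, "ty": 0.0691, "tz": -0.1474, "ax": -0.1528, "ay": 0, "az": 0},
  {"fingers": 1, "tx": 0, "ty": 0.0691, "tz": -0.1474, "ax": -0.1528, "ay": 0, "az": 0},
  {"fingers": 1, "tx": 0, "ty": 0.0691, "tz": -0.1474, "ax": -0.1528, "ay": 0, "az": 0},
])

```text
time_s: 7.3
tcp_pos: [0.5204, 0.1385, 0.2455]
ee_rot: [[-0.001, -0.295, -0.956], [-0.0, -0.956, 0.295], [-1.0, 0.001, 0.001]]
wrist_force: [-0.1, 0.7, 0.2]
gripper_width: 0.168
```

```bash
python3 - <<'E'
from h import *
import pickle
p=cap('wrist');p=cap('wrist');s=r.sense();print(s['time_s'],s['gripper_width'],s['tcp_pos'],np.round(s['ee_rot'],3).tolist())
pickle.dump(p,open('shot2.pkl','wb'))
cv2.imwrite('pics/w2.png',cv2.resize(p['image'][:,:,::-1],(800,600),interpolation=cv2.INTER_CUBIC))
E
```

```text
7.4 0.16759641807657957 [0.51999598 0.14035375 0.24563932] [[-0.0, -0.296, -0.955], [0.0, -0.955, 0.296], [-1.0, -0.0, 0.0]]
```

View pics/w2.png

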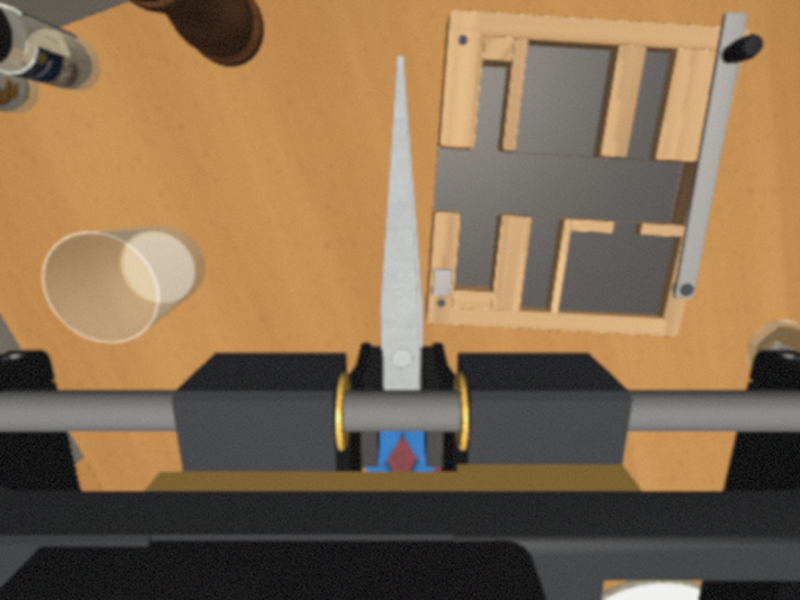

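The tray is fully visible from the wrist. Its rim corners are at about (452,11), (429,323) and (678,335), the catch is at (442,283), the keeper pin at (686,290) and the knob at (742,47). From left to right the recesses are peeler, turner and scissors.

```bash
python3 - <<'E'
from h import *
import pickle
from scipy.optimize import least_squares
p=pickle.load(open('shot2.pkl','rb'))
F=[((-.12,.11,.028),(429.5,323)),((.12,.11,.028),(452,11)),((-.12,-.11,.028),(678,335)),((-.075,-.102,.036),(686,290))]
def T(q,X): c,s=np.cos(q[2]),np.sin(q[2]);return [q[0]+c*X[0]-s*X[1],q[1]+s*X[0]+c*X[1],X[2]]
f=lambda q:np.concatenate([proj(p,T(q,X))-np.array(u)*.64 for X,u in F])
o=least_squares(f,[.545,-.012,-.3]);q=o.x;print(q[:2],np.degrees(q[2]),np.round(o.fun,1))
np.save('tray.npy',q)
S=2.5; W,H=250,230   # map: tray x right, tray y up
src=[];dst=[]
for X in ((-.12,-.11),(.12,-.11),(.12,.11),(-.12,.11)):
    src.append(proj(p,T(q,(*X,.028))));dst.append(((X[0]*1000+W/2)*S,(H/2-X[1]*1000)*S))
M=cv2.getPerspectiveTransform(np.float32(src),np.float32(dst))
w=cv2.warpPerspective(p['image'][:,:,::-1].copy(),M,(int(W*S),int(H*S)),flags=cv2.INTER_CUBIC)
for k in range(-100,101,20):
    y=int((H/2-k)*S);cv2.line(w,(0,y),(12,y),(0,0,255),1);x=int((k+W/2)*S);cv2.line(w,(x,0),(x,12),(0,0,255),1)
    cv2.putText(w,str(k),(14,y+4),0,.35,(0,0,255),1)
cv2.imwrite('pics/rect.png',w)
E
```

```text
[ 0.53971222 -0.0123363 ] -20.273103846032207 [-1.2  1.2 -0.7 -1.5  0.8  1.7  1.2 -0.3]
```

View pics/rect.png

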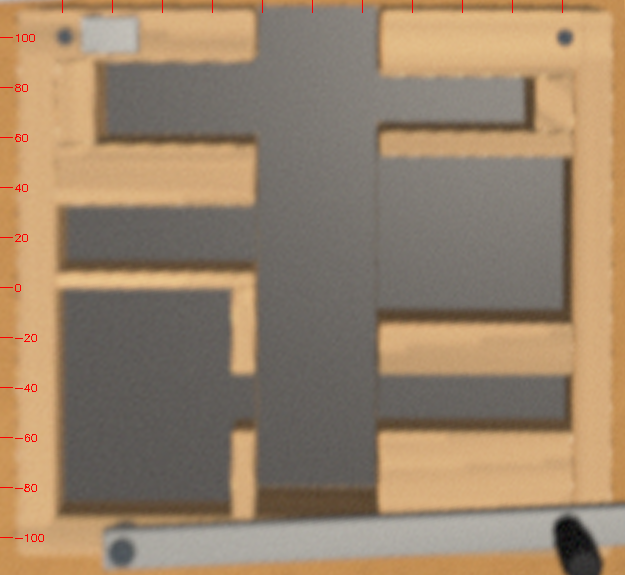

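The rectified tray map, read in tray mm, gives recess centre lines at y = +73.8 for the peeler, +19.5 for the turner and -46 for the scissors. The trough runs from x = -22 to 26, and all widths match the text within about 1 mm.

```bash
cat >> h.py <<'E'
q=np.load('tray.npy') if __import__('os').path.exists('tray.npy') else None
TY=np.degrees(q[2])
def tw(x,y):  # tray map mm -> world m
    c,s=np.cos(q[2]),np.sin(q[2]);x,y=x/1000,y/1000;return np.array([q[0]+c*x-s*y,q[1]+s*x+c*y])
def wt(X):
    c,s=np.cos(q[2]),np.sin(q[2]);d=np.array(X[:2])-q[:2];return np.array([c*d[0]+s*d[1],-s*d[0]+c*d[1]])*1000
E
python3 - <<'E'
from h import *
import pickle
p=pickle.load(open('shot2.pkl','rb'));s=r.sense();R=np.array(s['ee_rot']);P=np.array(s['tcp_pos'])
im=p['image'].astype(int)
for z in (P[2]-.0165,):
    t=onz(p,np.array([400.5,56])*.64,z);print('tip tool',np.round(R.T@(t-P),4))
    for y in range(45,216,20):
        row=im[y,225:285];xs=np.nonzero((np.abs(row[:,0]-row[:,2])<40)&(row.min(1)>90))[0]+225
        print(y,xs.min(),xs.max(),np.round((R.T@(onz(p,((xs.min()+xs.max())/2,y),z)-P))[1:],4))
x=tw(-10.5,-46);print(x);go(*x,.12,TY+90)
E
```

```text
tip tool [ 0.0164  0.0006 -0.1118]
45 254 258 [ 0.0005 -0.1076]
65 252 259 [ 0.0002 -0.0981]
85 251 261 [ 0.0005 -0.0883]
105 250 284 [ 0.0064 -0.0781]
125 248 284 [ 0.006  -0.0676]
145 247 265 [ 0.0005 -0.0566]
165 246 267 [ 0.0007 -0.0453]
185 244 284 [ 0.0051 -0.0334]
205 244 269 [ 0.0007 -0.0211]
[ 0.5139239  -0.05184847]
now [0.52   0.1404 0.2456] yaw -107.2 tilt [-0.  0.] dist 0.23 tx 0.1675 ty 0.2472 tz -0.0683 ax 0.0169 turn 3.0 j6 40.4 t 7.4
```

Call:
play_rows([
  {"fingers": 1, "tx": 0.02, "ty": 0.05, "tz": -0.0137, "ax": 0.0169, "ay": 0, "az": 0},
  {"fingers": 1, "tx": 0.04, "ty": 0.1, "tz": -0.0273, "ax": 0.0169, "ay": 0, "az": 0},
  {"fingers": 1, "tx": 0.06, "ty": 0.15, "tz": -0.041, "ax": 0.0169, "ay": 0, "az": 0},
  {"fingers": 1, "tx": 0.08, "ty": 0.2, "tz": -0.0546, "ax": 0.0169, "ay": 0, "az": 0},
  {"fingers": 1, "tx": 0.085, "ty": 0.2472, "tz": -0.0683, "ax": 0.0169, "ay": 0, "az": 0},
])

```text
time_s: 7.82
tcp_pos: [0.5131, -0.0525, 0.1798]
ee_rot: [[-0.004, -0.344, -0.939], [0.0, -0.939, 0.344], [-1.0, 0.001, 0.004]]
wrist_force: [0.6, -0.5, -1.5]
gripper_width: 0.166
```

Call:
play_rows([
  {"fingers": 1, "tx": 0.05, "ty": 0, "tz": 0, "ax": 0, "ay": 0, "az": 0},
  {"fingers": 1, "tx": 0.1, "ty": 0, "tz": 0, "ax": 0, "ay": 0, "az": 0},
  {"fingers": 1, "tx": 0.12, "ty": 0, "tz": 0, "ax": 0, "ay": 0, "az": 0},
  {"fingers": 1, "tx": 0.12, "ty": 0, "tz": 0, "ax": 0, "ay": 0, "az": 0},
  {"fingers": 1, "tx": 0.12, "ty": 0, "tz": 0, "ax": 0, "ay": 0, "az": 0},
])

```text
time_s: 8.23
tcp_pos: [0.5152, -0.0514, 0.0919]
ee_rot: [[-0.001, -0.343, -0.939], [-0.001, -0.939, 0.343], [-1.0, 0.001, 0.001]]
wrist_force: [0.5, 0.0, -0.1]
gripper_width: 0.166
```

```bash
python3 - <<'E'
from h import *
p=cap('wrist');cv2.imwrite('pics/w3.png',cv2.resize(p['image'][:,:,::-1],(800,600),interpolation=cv2.INTER_CUBIC))
go(*tw(-10.5,-45.6),.037,TY+90)
E
```

```text
now [ 0.5161 -0.0513  0.0932] yaw -110.0 tilt [ 0.002 -0.   ] dist 0.056 tx 0.0749 ty 0.0012 tz 0.0027 ax 0.0015 turn 0.3 j6 57.7 t 8.2833
```

View pics/w3.png

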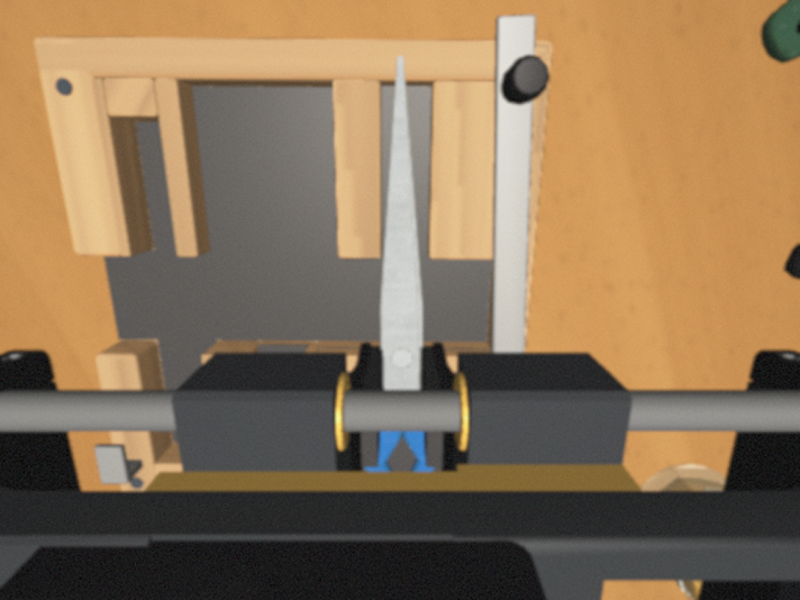

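Above the slot, the blade at column 401 sits left of the slot's rim centre, which spans about 380 to 432. I'll measure that offset numerically.

```bash
python3 - <<'E'
from h import *
p=cap('wrist');im=p['image'].astype(float)
s=r.sense();P=np.array(s['tcp_pos']);print('tcp tray',wt(P),np.degrees(np.arctan2(s['ee_rot'][1][1],s['ee_rot'][0][1]))-TY+180)
sat=cv2.blur((im[:,:,0]-im[:,:,2]).astype(np.float32),(1,5))
def edge(y,a,b): # wood/dark transition
    g=np.diff(sat[y,a:b]);k=np.abs(g).argmax();return a+k+.5
for y in (60,75,90,105,120,135,150):
    l=edge(y,232,249);rr=edge(y,266,288);
    print(y,l,rr,'L',np.round(wt(onz(p,(l,y),.028)),1),'R',np.round(wt(onz(p,(rr,y),.028)),1),'blade?')
for y in (180,):
    pass
# trough +x edge (rows) at block columns, and rim end
for x in (225,235,280,300):
    col=sat[:,x];g=np.diff(col[140:185]);k=140+np.abs(g).argmax()+.5;print('trough edge',x,k,np.round(wt(onz(p,(x,k),.028)),1))
tip=onz(p,np.array([400.5,56])*.64,P[2]-.0165);print('tip',wt(tip))
E
```

```text
tcp tray [ -8.26698926 -44.6120698 ] 90.27583181057273
60 244.5 277.5 L [ 99.7 -36. ] R [ 99.8 -58.4] blade?
75 244.5 276.5 L [ 90.2 -35.9] R [ 90.3 -58. ] blade?
90 244.5 276.5 L [ 80.4 -35.9] R [ 80.6 -58.2] blade?
105 244.5 275.5 L [ 70.4 -35.8] R [ 70.5 -57.7] blade?
120 244.5 275.5 L [ 60.1 -35.7] R [ 60.3 -58. ] blade?
135 244.5 275.5 L [ 49.6 -35.7] R [ 49.7 -58.2] blade?
150 244.5 274.5 L [ 38.7 -35.6] R [ 38.8 -57.7] blade?
trough edge 225 166.5 [ 26.3 -20.9]
trough edge 235 165.5 [ 27.1 -28.4]
trough edge 280 166.5 [ 26.5 -62.1]
trough edge 300 166.5 [ 26.6 -77.1]
tip [102.74417793 -44.14027281]
```

```bash
python3 - <<'E'
from h import *
go(*tw(-11,-46.4),.0375,TY+90)
E
```

```text
now [ 0.5165 -0.0513  0.0938] yaw -110.0 tilt [0.004 0.   ] dist 0.056 tx 0.0751 ty 0.0025 tz 0.0039 ax 0.0015 turn 0.3 j6 57.7 t 8.3333
```

Call:
play_rows([
  {"fingers": 1, "tx": 0.04, "ty": 0.0015, "tz": 0.001, "ax": 0.0015, "ay": 0, "az": 0},
  {"fingers": 1, "tx": 0.04, "ty": 0.0015, "tz": 0.001, "ax": 0.0015, "ay": 0, "az": 0},
  {"fingers": 1, "tx": 0.04, "ty": 0.0015, "tz": 0.001, "ax": 0.0015, "ay": 0, "az": 0},
])

```text
time_s: 8.58
tcp_pos: [0.5136, -0.053, 0.0628]
ee_rot: [[-0.001, -0.347, -0.938], [-0.0, -0.938, 0.347], [-1.0, 0.001, 0.001]]
wrist_force: [1.0, -0.6, 0.4]
gripper_width: 0.161
```

```bash
python3 - <<'E'
from h import *
for i in range(5):
    go(*tw(-11,-46.4),.0375,TY+90); p=cap('wrist')
E
```

```text
now [ 0.5136 -0.053   0.0628] yaw -110.3 tilt [-0.001 -0.   ] dist 0.025 tx 0.0338 ty -0.0010 tz 0.0007 ax -0.0002 turn -0.0 j6 57.5 t 8.5833
now [ 0.5145 -0.0529  0.0636] yaw -110.3 tilt [ 0.002 -0.   ] dist 0.026 tx 0.0349 ty -0.0005 tz 0.0020 ax -0.0000 turn -0.0 j6 57.6 t 8.6333
now [ 0.515  -0.0529  0.064 ] yaw -110.3 tilt [0.003 0.   ] dist 0.027 tx 0.0353 ty -0.0003 tz 0.0026 ax -0.0001 turn -0.0 j6 57.6 t 8.6833
now [ 0.515 -0.053  0.064] yaw -110.3 tilt [0.003 0.   ] dist 0.027 tx 0.0354 ty -0.0003 tz 0.0026 ax -0.0001 turn -0.0 j6 57.6 t 8.7333
now [ 0.5149 -0.053   0.0639] yaw -110.3 tilt [0.003 0.   ] dist 0.026 tx 0.0352 ty -0.0005 tz 0.0025 ax -0.0002 turn -0.0 j6 57.6 t 8.7833
```

Call:
play_rows([
  {"fingers": 1, "tx": 0.018, "ty": -0.0004, "tz": 0.0025, "ax": 0, "ay": 0, "az": 0},
  {"fingers": 1, "tx": 0.03, "ty": -0.0004, "tz": 0.0025, "ax": 0, "ay": 0, "az": 0},
  {"fingers": 1, "tx": 0.035, "ty": -0.0004, "tz": 0.0025, "ax": 0, "ay": 0, "az": 0},
  {"fingers": 1, "tx": 0.035, "ty": -0.0004, "tz": 0.0025, "ax": 0, "ay": 0, "az": 0},
])

```text
time_s: 9.17
tcp_pos: [0.5118, -0.0524, 0.0367]
ee_rot: [[-0.002, -0.347, -0.938], [-0.001, -0.938, 0.347], [-1.0, 0.001, 0.001]]
wrist_force: [-2.4, 1.0, 5.7]
gripper_width: 0.17
```

```bash
python3 - <<'E'
from h import *
p=cap('wrist');p=cap('wrist');cv2.imwrite('pics/w4.png',cv2.resize(p['image'][:,:,::-1],(800,600),interpolation=cv2.INTER_CUBIC))
go(*tw(-11,-46.4),.0375,TY+90);s=r.sense();print(s['wrist_force'],s['gripper_width'],wt(s['tcp_pos']))
E
```

```text
now [ 0.5118 -0.0524  0.0368] yaw -110.3 tilt [-0.001 -0.   ] dist 0.002 tx -0.0009 ty -0.0011 tz -0.0017 ax -0.0002 turn -0.0 j6 57.4 t 9.2667
[-3.06613686  1.15574848  5.75031342] 0.16721372924407465 [-12.26581636 -47.21154104]
```

View pics/w4.png

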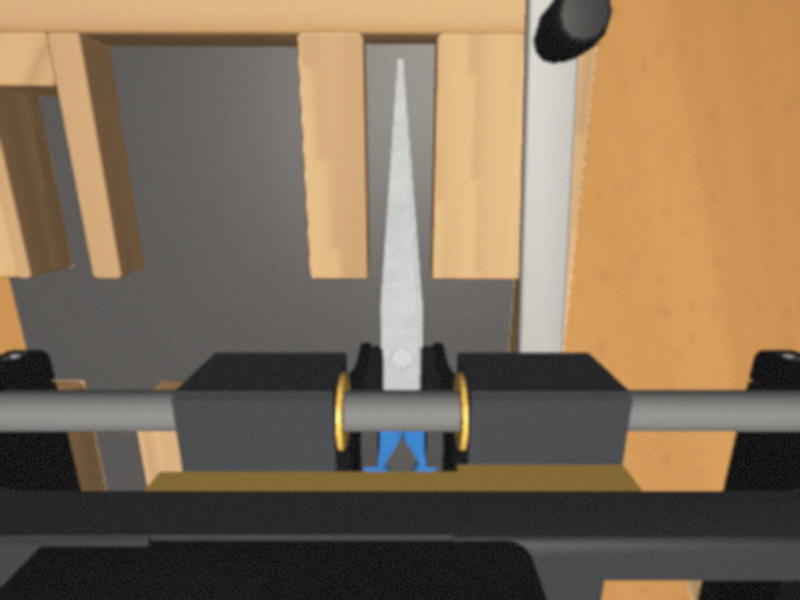

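The blade lies centred in its slot with 5.7 N of floor contact, so I'll release, rise and look at the right-hand side.

Call:
play_rows([
  {"fingers": 0.2, "tx": 0, "ty": 0, "tz": 0, "ax": 0, "ay": 0, "az": 0},
  {"fingers": 0.2, "tx": 0, "ty": 0, "tz": 0, "ax": 0, "ay": 0, "az": 0},
  {"fingers": 0.2, "tx": 0, "ty": 0, "tz": 0, "ax": 0, "ay": 0, "az": 0},
  {"fingers": 0.2, "tx": 0, "ty": 0, "tz": 0, "ax": 0, "ay": 0, "az": 0},
  {"fingers": 0.2, "tx": -0.01, "ty": 0, "tz": 0, "ax": 0, "ay": 0, "az": 0},
])

```text
time_s: 9.68
tcp_pos: [0.5117, -0.0525, 0.0426]
ee_rot: [[-0.002, -0.347, -0.938], [-0.0, -0.938, 0.347], [-1.0, 0.001, 0.001]]
wrist_force: [0.7, 0.9, 0.1]
gripper_width: 0.383
```

Call:
play_rows([
  {"fingers": 0.2, "tx": -0.03, "ty": 0, "tz": 0, "ax": 0, "ay": 0, "az": 0},
  {"fingers": -1, "tx": -0.08, "ty": 0, "tz": 0, "ax": 0, "ay": 0, "az": 0},
  {"fingers": -1, "tx": -0.13, "ty": 0, "tz": 0, "ax": 0, "ay": 0, "az": 0},
  {"fingers": -1, "tx": -0.18, "ty": 0, "tz": 0, "ax": 0, "ay": 0, "az": 0},
  {"fingers": -1, "tx": -0.2, "ty": 0.04, "tz": -0.012, "ax": 0, "ay": 0, "az": 0},
])

```text
time_s: 10.1
tcp_pos: [0.5134, -0.0814, 0.2]
ee_rot: [[0.011, -0.341, -0.94], [0.0, -0.94, 0.341], [-1.0, -0.004, -0.01]]
wrist_force: [1.2, 0.1, -0.2]
gripper_width: 0.619
```

Call:
play_rows([
  {"fingers": -1, "tx": -0.03, "ty": 0.045, "tz": -0.013, "ax": 0, "ay": 0, "az": 0},
  {"fingers": -1, "tx": -0.05, "ty": 0.09, "tz": -0.027, "ax": 0, "ay": 0, "az": 0},
  {"fingers": -1, "tx": -0.07, "ty": 0.135, "tz": -0.04, "ax": 0, "ay": 0, "az": 0},
  {"fingers": -1, "tx": -0.07, "ty": 0.18, "tz": -0.055, "ax": 0, "ay": 0, "az": 0},
  {"fingers": -1, "tx": -0.07, "ty": 0.215, "tz": -0.065, "ax": 0, "ay": 0, "az": 0},
])

```text
time_s: 10.52
tcp_pos: [0.4998, -0.2542, 0.2481]
ee_rot: [[0.003, -0.348, -0.937], [-0.001, -0.937, 0.348], [-1.0, -0.0, -0.003]]
wrist_force: [0.8, 0.4, -0.1]
gripper_width: 0.966
```

```bash
python3 - <<'E'
from h import *
import pickle
p=cap('wrist');p=cap('wrist');s=r.sense();print(s['time_s'],s['tcp_pos'],s['gripper_width'])
for k in ('peeler','turner'):
    for i,d in enumerate(spotter.silhouettes(k,p)[:3]):
        ys,xs=np.nonzero(d['region']);print(k,np.round(d['uv'],1),round(d['score'],2),len(xs),xs.min(),xs.max(),ys.min(),ys.max(),p['image'][ys,xs].mean(0).round());np.save(f'm_{k}{i}.npy',d['region'])
pickle.dump(p,open('shot5.pkl','wb'))
cv2.imwrite('pics/w5.png',cv2.resize(p['image'][:,:,::-1],(800,600),interpolation=cv2.INTER_CUBIC))
E
```

```text
10.6167 [ 0.49901127 -0.25499994  0.24644139] 0.9862635355021269
peeler [274.8  76.8] 0.58 1961 232 341 21 114 [ 96. 114.  98.]
peeler [113.3 206.4] 0.46 1270 101 146 133 249 [138. 155. 169.]
turner [349.3 201.8] 0.77 2624 261 399 178 232 [129. 127. 126.]
turner [ 80.  171.6] 0.63 17426 0 165 108 249 [133. 115.  95.]
```

View pics/w5.png

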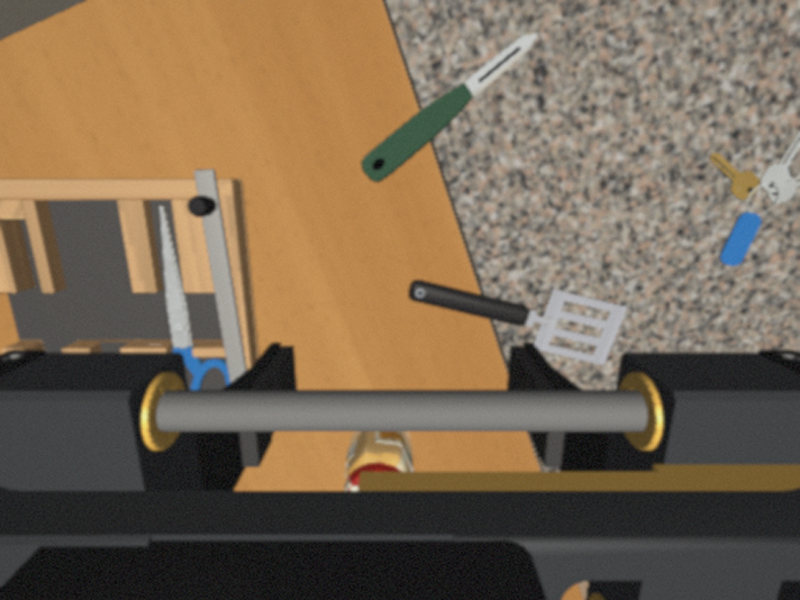

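The peeler's handle end is at (372,172) with its tip at (533,37). The turner's handle end is at (412,289) with its front edge near (612,325). The scissors lie well in the tray at the left.

```bash
python3 - <<'E'
from h import *
import pickle
p=pickle.load(open('shot5.pkl','rb'));im=p['image'].astype(int)
def fit(m,z):
    ys,xs=np.nonzero(m);P=np.array([onz(p,(x,y),z)[:2] for x,y in zip(xs,ys)]);c=P.mean(0);u=np.linalg.svd(P-c)[2][0]
    if u[1]>0:u=-u
    L=(P-c)@u;n=np.array([-u[1],u[0]]);w=(P-c)@n
    return c,u,L.min(),L.max(),w.min(),w.max(),P
m=np.load('m_peeler0.npy');g=m&(im[:,:,1]-im[:,:,0]>12)&(im.sum(2)<260)
for nm,mm,z in (('peeler',m,.01),('handle',g,.011)):
    c,u,a,b,wa,wb,P=fit(mm,z);print(nm,np.round(c,4),'ang',np.degrees(np.arctan2(u[1],u[0])).round(2),'len',(b-a).round(4),'w',(wb-wa).round(4),'ends',np.round(c+a*u,4),np.round(c+b*u,4),'mid',np.round(c+u*(a+b)/2,4))
m=np.load('m_turner0.npy');h=m&(im.max(2)<95)
h=cv2.morphologyEx(h.astype(np.uint8),cv2.MORPH_OPEN,np.ones((3,3)))>0
for nm,mm,z in (('turner',m,.004),('handle',h,.007)):
    c,u,a,b,wa,wb,P=fit(mm,z);print(nm,np.round(c,4),'ang',np.degrees(np.arctan2(u[1],u[0])).round(2),'len',(b-a).round(4),'w',(wb-wa).round(4),'ends',np.round(c+a*u,4),np.round(c+b*u,4),'mid',np.round(c+u*(a+b)/2,4))
# blade front edge corners by eye -> mid
A=onz(p,np.array([626,305])*.64,.002);B=onz(p,np.array([603,364])*.64,.002);print('front mid',(A+B)/2,np.linalg.norm(A-B))
print('peeler tip',onz(p,np.array([533,36])*.64,.003))
# heights: scene view
c=cap('scene')
for k in ('peeler','turner'):
    ds=spotter.silhouettes(k,c)
    for d in ds[:2]: print(k,np.round(d['uv'],1),round(d['score'],2))
E
```

```text
peeler [ 0.6029 -0.3274] ang -72.6 len 0.1652 w 0.0236 ends [ 0.581  -0.2577] [ 0.6304 -0.4153] mid [ 0.6057 -0.3365]
handle [ 0.5958 -0.3058] ang -72.53 len 0.102 w 0.0214 ends [ 0.5807 -0.2578] [ 0.6113 -0.3551] mid [ 0.596  -0.3065]
turner [ 0.4101 -0.3516] ang -123.64 len 0.1996 w 0.0612 ends [ 0.4748 -0.2544] [ 0.3642 -0.4206] mid [ 0.4195 -0.3375]
handle [ 0.4424 -0.3047] ang -124.99 len 0.1097 w 0.0198 ends [ 0.4756 -0.2572] [ 0.4127 -0.347 ] mid [ 0.4442 -0.3021]
front mid [ 0.36393308 -0.42033198  0.002     ] 0.060329068226228424
peeler tip [ 0.63105726 -0.41731866  0.003     ]
peeler [331.4 203.8] 0.71
peeler [288.3 274.7] 0.62
turner [331.2 240.7] 0.83
turner [249.4 191.9] 0.58
```

Call:
play_rows([
  {"fingers": -1, "tx": 0.02, "ty": 0.0102, "tz": -0.034, "ax": 0.195, "ay": 0, "az": 0},
  {"fingers": -1, "tx": 0.045, "ty": 0.0203, "tz": -0.068, "ax": 0.195, "ay": 0, "az": 0},
  {"fingers": -0.5, "tx": 0.07, "ty": 0.0305, "tz": -0.102, "ax": 0.195, "ay": 0, "az": 0},
  {"fingers": -0.5, "tx": 0.095, "ty": 0.0406, "tz": -0.136, "ax": 0.195, "ay": 0, "az": 0},
  {"fingers": -0.5, "tx": 0.115, "ty": 0.0508, "tz": -0.1696, "ax": 0.195, "ay": 0, "az": 0},
])

```text
time_s: 11.28
tcp_pos: [0.6069, -0.3307, 0.1583]
ee_rot: [[-0.001, -0.826, -0.564], [0.001, -0.564, 0.826], [-1.0, 0.001, 0.001]]
wrist_force: [0.8, 0.7, 0.4]
gripper_width: 0.849
```

Call:
play_rows([
  {"fingers": -0.2, "tx": 0.053, "ty": 0, "tz": 0, "ax": 0.0956, "ay": 0, "az": 0},
  {"fingers": -0.2, "tx": 0.053, "ty": 0, "tz": 0, "ax": 0.0956, "ay": 0, "az": 0},
  {"fingers": -0.2, "tx": 0.053, "ty": 0, "tz": 0, "ax": 0.0956, "ay": 0, "az": 0},
  {"fingers": -0.2, "tx": 0.053, "ty": 0, "tz": 0, "ax": 0.0956, "ay": 0, "az": 0},
  {"fingers": -0.2, "tx": 0.053, "ty": 0, "tz": 0, "ax": 0.0956, "ay": 0, "az": 0},
])

```text
time_s: 11.7
tcp_pos: [0.6065, -0.3307, 0.1203]
ee_rot: [[0.0, -0.953, -0.302], [-0.0, -0.302, 0.953], [-1.0, -0.0, -0.0]]
wrist_force: [0.0, 0.2, 0.5]
gripper_width: 0.607
```

```bash
python3 - <<'E'
from h import *
p=cap('wrist');p=cap('wrist');s=r.sense();P=np.array(s['tcp_pos']);R=np.array(s['ee_rot'])
print(s['gripper_width'])
for d in spotter.silhouettes('peeler',p)[:2]:
    m=d['region'];ys,xs=np.nonzero(m);print(round(d['score'],2),len(xs),p['image'][ys,xs].mean(0).round(),ys.min(),ys.max(),'tip',np.round(R.T@(onz(p,(xs[ys.argmin()],ys.min()),.003)-P),4))
    for y in range(ys.min()+8,ys.max(),14):
        x=np.nonzero(m[y])[0];A=R.T@(onz(p,(x.mean(),y),.012)-P);B=R.T@(onz(p,(x.min(),y),.012)-onz(p,(x.max()+1,y),.012));print(y,np.round(A[1:],4),round(-B[1],4))
    break
go(.6051,-.3351,.021,17.4)
cv2.imwrite('pics/w6.png',p['image'][:,:,::-1])
E
```

```text
0.60145658363237
0.57 2809 [114. 131. 115.] 93 249 tip [ 0.1179  0.0012 -0.0904]
101 [ 0.002  -0.0834] 0.0111
115 [ 0.0024 -0.0719] 0.0121
129 [ 0.0016 -0.0601] 0.0122
143 [ 0.0021 -0.0479] 0.0133
157 [ 0.0021 -0.0355] 0.0135
171 [ 0.0026 -0.0227] 0.0146
185 [ 0.0022 -0.0096] 0.0175
199 [0.0023 0.0039] 0.0215
213 [0.0018 0.0178] 0.0228
227 [0.0023 0.0321] 0.024
241 [0.0019 0.0468] 0.0234
now [ 0.6063 -0.3312  0.1209] yaw -162.5 tilt [ 0.001 -0.   ] dist 0.1 tx 0.1332 ty 0.0033 tz -0.0044 ax 0.0004 turn 0.1 j6 32.7 t 11.85
```

Call:
play_rows([
  {"fingers": -0.2, "tx": 0.05, "ty": 0.0028, "tz": 0.0027, "ax": 0, "ay": 0, "az": 0},
  {"fingers": -0.2, "tx": 0.1, "ty": 0.0028, "tz": 0.0027, "ax": 0, "ay": 0, "az": 0},
  {"fingers": -0.2, "tx": 0.125, "ty": 0.0028, "tz": 0.0027, "ax": 0, "ay": 0, "az": 0},
  {"fingers": -0.2, "tx": 0.132, "ty": 0.0028, "tz": 0.0027, "ax": 0, "ay": 0, "az": 0},
  {"fingers": 0.2, "tx": 0.132, "ty": 0.0028, "tz": 0.0027, "ax": 0, "ay": 0, "az": 0},
])

```text
time_s: 12.27
tcp_pos: [0.6026, -0.3298, 0.0208]
ee_rot: [[-0.002, -0.954, -0.3], [0.001, -0.3, 0.954], [-1.0, 0.002, 0.001]]
wrist_force: [0.6, 0.3, -0.4]
gripper_width: 0.574
```

Call:
play_rows([
  {"fingers": 1, "tx": 0, "ty": 0, "tz": 0, "ax": 0, "ay": 0, "az": 0},
  {"fingers": 1, "tx": 0, "ty": 0, "tz": 0, "ax": 0, "ay": 0, "az": 0},
  {"fingers": 1, "tx": 0, "ty": 0, "tz": 0, "ax": 0, "ay": 0, "az": 0},
  {"fingers": 1, "tx": 0, "ty": 0, "tz": 0, "ax": 0, "ay": 0, "az": 0},
  {"fingers": 1, "tx": 0, "ty": 0, "tz": 0, "ax": 0, "ay": 0, "az": 0},
])

```text
time_s: 12.68
tcp_pos: [0.6035, -0.3305, 0.0216]
ee_rot: [[0.001, -0.954, -0.299], [-0.0, -0.299, 0.954], [-1.0, -0.001, -0.001]]
wrist_force: [0.0, -0.3, 2.1]
gripper_width: 0.284
```

Call:
play_rows([
  {"fingers": 1, "tx": 0, "ty": 0, "tz": 0, "ax": 0, "ay": 0, "az": 0},
  {"fingers": 1, "tx": -0.03, "ty": 0, "tz": 0, "ax": 0, "ay": 0, "az": 0},
  {"fingers": 1, "tx": -0.08, "ty": 0, "tz": 0, "ax": 0, "ay": 0, "az": 0},
  {"fingers": 1, "tx": -0.13, "ty": 0, "tz": 0, "ax": 0, "ay": 0, "az": 0},
  {"fingers": 1, "tx": -0.175, "ty": 0, "tz": 0, "ax": 0, "ay": 0, "az": 0},
])

```text
time_s: 13.1
tcp_pos: [0.6031, -0.3304, 0.1539]
ee_rot: [[-0.0, -0.954, -0.299], [-0.0, -0.299, 0.954], [-1.0, 0.0, -0.0]]
wrist_force: [0.5, -0.4, -0.2]
gripper_width: 0.277
```

```bash
python3 - <<'E'
from h import *
print(r.sense()['gripper_width']);go(*tw(-6,73.5),.15,TY+90)
E
```

```text
0.2767432543952256
now [ 0.6031 -0.3304  0.1539] yaw -162.6 tilt [-0. -0.] dist 0.392 tx 0.0051 ty -0.0995 tz 0.5125 ax -0.2908 turn -52.3 j6 32.6 t 13.1
```

Call:
play_rows([
  {"fingers": 1, "tx": 0, "ty": -0.01, "tz": 0.0513, "ax": -0.145, "ay": 0, "az": 0},
  {"fingers": 1, "tx": 0, "ty": -0.02, "tz": 0.1025, "ax": -0.145, "ay": 0, "az": 0},
  {"fingers": 1, "tx": 0, "ty": -0.03, "tz": 0.1538, "ax": -0.145, "ay": 0, "az": 0},
  {"fingers": 1, "tx": 0, "ty": -0.04, "tz": 0.205, "ax": -0.145, "ay": 0, "az": 0},
  {"fingers": 1, "tx": 0, "ty": -0.0498, "tz": 0.2563, "ax": -0.145, "ay": 0, "az": 0},
])

```text
time_s: 13.52
tcp_pos: [0.5807, -0.1342, 0.1522]
ee_rot: [[-0.0, -0.724, -0.69], [0.0, -0.69, 0.724], [-1.0, 0.0, 0.0]]
wrist_force: [0.2, -0.4, -0.8]
gripper_width: 0.282
```

Call:
play_rows([
  {"fingers": 1, "tx": 0, "ty": -0.0315, "tz": 0.0416, "ax": -0.1455, "ay": 0, "az": 0},
  {"fingers": 1, "tx": 0, "ty": -0.063, "tz": 0.0832, "ax": -0.1455, "ay": 0, "az": 0},
  {"fingers": 1, "tx": 0, "ty": -0.0945, "tz": 0.1249, "ax": -0.1455, "ay": 0, "az": 0},
  {"fingers": 1, "tx": 0, "ty": -0.126, "tz": 0.1665, "ax": -0.1455, "ay": 0, "az": 0},
  {"fingers": 1, "tx": 0, "ty": -0.1575, "tz": 0.2081, "ax": -0.1455, "ay": 0, "az": 0},
])

```text
time_s: 13.93
tcp_pos: [0.559, 0.0605, 0.1522]
ee_rot: [[-0.0, -0.345, -0.939], [0.0, -0.939, 0.345], [-1.0, -0.0, 0.0]]
wrist_force: [0.4, 0.5, -1.5]
gripper_width: 0.282
```

Call:
play_rows([
  {"fingers": 1, "tx": 0.04, "ty": 0, "tz": 0, "ax": 0, "ay": 0, "az": 0},
  {"fingers": 1, "tx": 0.07, "ty": 0, "tz": 0, "ax": 0, "ay": 0, "az": 0},
  {"fingers": 1, "tx": 0.075, "ty": 0, "tz": 0, "ax": 0, "ay": 0, "az": 0},
  {"fingers": 1, "tx": 0.075, "ty": 0, "tz": 0, "ax": 0, "ay": 0, "az": 0},
  {"fingers": 1, "tx": 0.075, "ty": 0, "tz": 0, "ax": 0, "ay": 0, "az": 0},
])

```text
time_s: 14.35
tcp_pos: [0.5606, 0.0585, 0.0967]
ee_rot: [[0.001, -0.348, -0.938], [-0.0, -0.938, 0.348], [-1.0, -0.0, -0.001]]
wrist_force: [0.3, -0.1, -0.5]
gripper_width: 0.281
```

```bash
python3 - <<'E'
from h import *
cap('wrist');cap('wrist');p=cap('wrist');s=r.sense();P=np.array(s['tcp_pos']);print(wt(P),P,s['gripper_width'])
cv2.imwrite('pics/w7.png',cv2.resize(p['image'][:,:,::-1],(800,600),interpolation=cv2.INTER_CUBIC));import pickle;pickle.dump(p,open('shot7.pkl','wb'))
go(*tw(-6,73.5),.05,TY+90)
E
```

```text
[-4.63787641 73.84243587] [0.56094772 0.05853873 0.09756902] 0.2826715627870702
now [0.5609 0.0585 0.0976] yaw -110.4 tilt [0.003 0.001] dist 0.048 tx 0.0634 ty 0.0006 tz 0.0020 ax -0.0006 turn -0.1 j6 47.2 t 14.5
```

View pics/w7.png

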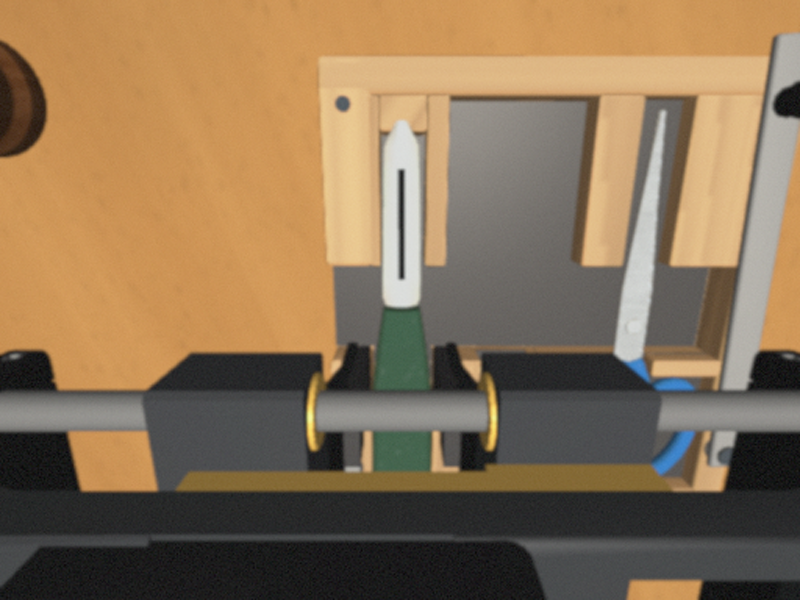

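The peeler blade is over its slot at column 402, with the rim edges at about 378 and 427. The scissors lie in place at the right.

```bash
python3 - <<'E'
from h import *
import pickle
p=pickle.load(open('shot7.pkl','rb'));im=p['image'].astype(float);P=np.array([0.56094772,0.05853873,0.09756902])
sat=cv2.blur((im[:,:,0]-im[:,:,2]).astype(np.float32),(1,5))
for y in (95,110,125,140,155,165):
    row=sat[y];print(y,[ (x,int(row[x+1]-row[x-1])) for x in range(230,290) if abs(row[x+1]-row[x-1])>35])
for uv in ((378,180),(427,180),(380,250),(426,250)): print(uv,np.round(wt(onz(p,np.array(uv)*.64,.028)),1))
for uv in ((402,120),(383,200),(420,200),(383,280),(421,280)): print('blade',uv,np.round(wt(onz(p,np.array(uv)*.64,P[2]-.016)),1))
# trough edge, slot end
for uv in ((350,265),(435,265),(403,132)): print('trough/slot end',uv,np.round(wt(onz(p,np.array(uv)*.64,.028)),1))
E
```

```text
95 [(242, -42), (243, -49), (272, 57), (273, 45), (286, -46), (287, -54)]
110 [(242, -39), (243, -53), (271, 37), (272, 59), (273, 42), (286, -58), (287, -45)]
125 [(243, -53), (244, -41), (271, 42), (272, 60), (273, 36), (285, -37), (286, -58), (287, -40)]
140 [(243, -55), (244, -47), (271, 47), (272, 53), (285, -52), (286, -48)]
155 [(243, -57), (244, -50), (271, 57), (272, 44), (285, -58), (286, -47)]
165 [(243, -59), (244, -50), (270, 35), (271, 60), (272, 45), (284, -40), (285, -55), (286, -37)]
(378, 180) [67.6 84.5]
(427, 180) [67.6 61.7]
(380, 250) [34.7 84.1]
(426, 250) [34.7 61.7]
blade (402, 120) [87.5 73.3]
blade (383, 200) [61.1 80. ]
blade (420, 200) [61.1 67. ]
blade (383, 280) [32.1 80.4]
blade (421, 280) [32.1 66.3]
trough/slot end (350, 265) [27.3 98.9]
trough/slot end (435, 265) [27.3 57.1]
trough/slot end (403, 132) [88.6 72.8]
```

Call:
play_rows([
  {"fingers": 1, "tx": 0.03, "ty": 0.0003, "tz": 0.002, "ax": 0, "ay": 0, "az": 0},
  {"fingers": 1, "tx": 0.055, "ty": 0.0003, "tz": 0.002, "ax": 0, "ay": 0, "az": 0},
  {"fingers": 1, "tx": 0.063, "ty": 0.0003, "tz": 0.002, "ax": 0, "ay": 0, "az": 0},
  {"fingers": 1, "tx": 0.063, "ty": 0.0003, "tz": 0.002, "ax": 0, "ay": 0, "az": 0},
  {"fingers": 1, "tx": 0.063, "ty": 0.0003, "tz": 0.002, "ax": 0, "ay": 0, "az": 0},
])

```text
time_s: 14.92
tcp_pos: [0.5592, 0.059, 0.0496]
ee_rot: [[0.001, -0.347, -0.938], [0.0, -0.938, 0.347], [-1.0, -0.001, -0.001]]
wrist_force: [0.6, 0.3, -0.3]
gripper_width: 0.28
```

```bash
python3 - <<'E'
from h import *
cap('wrist');p=cap('wrist')
go(*tw(-6.3,73.5),.0265,TY+90);s=r.sense();print(s['wrist_force'],wt(s['tcp_pos']))
E
```

```text
now [0.5595 0.0593 0.0502] yaw -110.3 tilt [0.003 0.001] dist 0.024 tx 0.0316 ty 0.0008 tz 0.0002 ax -0.0003 turn -0.1 j6 47.1 t 15.0167
[ 1.3742046   0.44509288 -1.19702683] [-6.23053368 74.09072512]
```

Call:
play_rows([
  {"fingers": 1, "tx": 0.012, "ty": 0.0008, "tz": 0.0002, "ax": 0, "ay": 0, "az": 0},
  {"fingers": 1, "tx": 0.022, "ty": 0.0008, "tz": 0.0002, "ax": 0, "ay": 0, "az": 0},
  {"fingers": 1, "tx": 0.029, "ty": 0.0008, "tz": 0.0002, "ax": 0, "ay": 0, "az": 0},
  {"fingers": 1, "tx": 0.031, "ty": 0.0008, "tz": 0.0002, "ax": 0, "ay": 0, "az": 0},
])

```text
time_s: 15.35
tcp_pos: [0.5579, 0.0585, 0.0269]
ee_rot: [[-0.001, -0.346, -0.938], [-0.001, -0.938, 0.346], [-1.0, 0.002, 0.001]]
wrist_force: [-7.5, 1.3, 23.7]
gripper_width: 0.284
```

```bash
python3 - <<'E'
from h import *
p=cap('wrist')
go(*tw(-6.3,73.5),.0265,TY+90);s=r.sense();print(s['wrist_force'],wt(s['tcp_pos']),s['gripper_width'])
E
```

```text
now [0.5578 0.0585 0.027 ] yaw -110.3 tilt [-0.001 -0.001] dist 0.002 tx 0.0007 ty -0.0011 tz -0.0016 ax -0.0000 turn -0.0 j6 47.1 t 15.4
[-4.85212722 -0.32097719 11.92131936] [-7.52189328 72.70689267] 0.2825096598390373
```

Call:
play_rows([
  {"fingers": 0, "tx": 0, "ty": 0, "tz": 0, "ax": 0, "ay": 0, "az": 0},
  {"fingers": 0, "tx": 0, "ty": 0, "tz": 0, "ax": 0, "ay": 0, "az": 0},
  {"fingers": 0, "tx": 0, "ty": 0, "tz": 0, "ax": 0, "ay": 0, "az": 0},
  {"fingers": 0, "tx": 0, "ty": 0, "tz": 0, "ax": 0, "ay": 0, "az": 0},
  {"fingers": 0, "tx": -0.015, "ty": 0, "tz": 0, "ax": 0, "ay": 0, "az": 0},
])

```text
time_s: 15.82
tcp_pos: [0.5565, 0.0581, 0.0347]
ee_rot: [[-0.005, -0.348, -0.937], [-0.001, -0.937, 0.348], [-1.0, 0.003, 0.004]]
wrist_force: [-0.1, 0.2, -0.7]
gripper_width: 0.486
```

Call:
play_rows([
  {"fingers": 0, "tx": -0.04, "ty": 0, "tz": 0, "ax": 0, "ay": 0, "az": 0},
  {"fingers": -0.2, "tx": -0.09, "ty": 0, "tz": 0, "ax": 0, "ay": 0, "az": 0},
  {"fingers": -0.2, "tx": -0.13, "ty": 0, "tz": 0, "ax": 0, "ay": 0, "az": 0},
  {"fingers": -0.2, "tx": -0.16, "ty": 0, "tz": 0, "ax": 0, "ay": 0, "az": 0},
])

```text
time_s: 16.15
tcp_pos: [0.5588, 0.0587, 0.1593]
ee_rot: [[0.003, -0.347, -0.938], [0.001, -0.938, 0.347], [-1.0, -0.001, -0.002]]
wrist_force: [1.6, 1.0, 0.2]
gripper_width: 0.584
```

Call:
play_rows([
  {"fingers": -0.2, "tx": 0, "ty": 0.037, "tz": -0.001, "ax": 0.193, "ay": 0, "az": 0},
  {"fingers": -0.2, "tx": 0, "ty": 0.074, "tz": -0.002, "ax": 0.193, "ay": 0, "az": 0},
  {"fingers": -0.2, "tx": 0, "ty": 0.111, "tz": -0.003, "ax": 0.193, "ay": 0, "az": 0},
  {"fingers": -0.2, "tx": 0, "ty": 0.148, "tz": -0.004, "ax": 0.193, "ay": 0, "az": 0},
  {"fingers": -0.2, "tx": 0, "ty": 0.1847, "tz": -0.0044, "ax": 0.193, "ay": 0, "az": 0},
])

```text
time_s: 16.57
tcp_pos: [0.5121, -0.0736, 0.1564]
ee_rot: [[-0.001, -0.823, -0.568], [-0.0, -0.568, 0.823], [-1.0, 0.001, 0.0]]
wrist_force: [0.2, -0.4, 0.5]
gripper_width: 0.6
```

Call:
play_rows([
  {"fingers": -0.2, "tx": 0, "ty": 0.03, "tz": -0.0217, "ax": 0.193, "ay": 0, "az": 0},
  {"fingers": -0.2, "tx": 0, "ty": 0.06, "tz": -0.0435, "ax": 0.193, "ay": 0, "az": 0},
  {"fingers": -0.2, "tx": 0, "ty": 0.09, "tz": -0.0652, "ax": 0.193, "ay": 0, "az": 0},
  {"fingers": -0.2, "tx": 0, "ty": 0.12, "tz": -0.087, "ax": 0.193, "ay": 0, "az": 0},
  {"fingers": -0.2, "tx": 0, "ty": 0.1495, "tz": -0.1087, "ax": 0.193, "ay": 0, "az": 0},
])

```text
time_s: 16.98
tcp_pos: [0.4668, -0.2046, 0.1563]
ee_rot: [[-0.001, -1.0, 0.003], [0.0, 0.003, 1.0], [-1.0, 0.001, 0.0]]
wrist_force: [0.2, -0.2, -0.1]
gripper_width: 0.6
```

Call:
play_rows([
  {"fingers": -0.2, "tx": 0, "ty": 0.012, "tz": -0.035, "ax": 0.193, "ay": 0, "az": 0},
  {"fingers": -0.2, "tx": 0, "ty": 0.024, "tz": -0.07, "ax": 0.193, "ay": 0, "az": 0},
  {"fingers": -0.2, "tx": 0, "ty": 0.036, "tz": -0.105, "ax": 0.193, "ay": 0, "az": 0},
  {"fingers": -0.2, "tx": 0, "ty": 0.048, "tz": -0.14, "ax": 0.193, "ay": 0, "az": 0},
  {"fingers": -0.2, "tx": 0, "ty": 0.0607, "tz": -0.1744, "ax": 0.193, "ay": 0, "az": 0},
])

```text
time_s: 17.4
tcp_pos: [0.4218, -0.3356, 0.1562]
ee_rot: [[-0.001, -0.82, 0.572], [0.0, 0.572, 0.82], [-1.0, 0.001, -0.0]]
wrist_force: [0.5, 0.3, 0.8]
gripper_width: 0.597
```

```bash
python3 - <<'E'
from h import *
p=cap('wrist');p=cap('wrist');s=r.sense();P=np.array(s['tcp_pos']);R=np.array(s['ee_rot'])
print(s['gripper_width'])
im=p['image'].astype(int)
d=spotter.silhouettes('turner',p)[0]
m=d['region'];ys,xs=np.nonzero(m);print(round(d['score'],2),len(xs),p['image'][ys,xs].mean(0).round(),ys.min(),ys.max(),'front',np.round(R.T@(onz(p,((xs[ys<ys.min()+3]).mean(),ys.min()),.002)-P),4))
for y in range(ys.min()+4,ys.max(),14):
        x=np.nonzero(m[y])[0];A=R.T@(onz(p,((x.min()+x.max())/2,y),.007)-P);B=R.T@(onz(p,(x.min(),y),.007)-onz(p,(x.max()+1,y),.007));print(y,np.round(A[1:],4),round(-B[1],4))
go(.4226,-.3347,.021,-34.5)
cv2.imwrite('pics/w8.png',cv2.resize(p['image'][:,:,::-1],(800,600),interpolation=cv2.INTER_CUBIC))
E
```

```text
0.601041630308278Traceback (most recent call last):
  File "<stdin>", line 5, in <module>
IndexError: list index out of range
```

```bash
python3 - <<'E'
from h import *
p=cap('wrist');s=r.sense();P=np.array(s['tcp_pos']);R=np.array(s['ee_rot'])
im=p['image'].astype(int)
for n in ('turner','turner_tip'):
    for d in spotter.find_in(n,p)[:2]: print(n,d)
pts=[]
for z in (-.06,-.04,-.02,-.01,0,.01,.02,.03,.04,.05):
    uv=proj(p,P+R@[P[2]-.007,0,z]);y=int(round(uv[1]))
    if y>238: break
    row=im[y,200:315].max(1);x=np.nonzero(row<80)[0]+200
    if len(x): 
        A=(R.T@(onz(p,((x.min()+x.max()+1)/2,y),.007)-P))[1];W=(R.T@(onz(p,(x.max()+1,y),.007)-onz(p,(x.min(),y),.007)))[1]
        print(z,y,x.min(),x.max(),'lat',round(A,4),'w',round(W,4))
go(.4226,-.3347,.021,-34.5)
cv2.imwrite('pics/w8.png',cv2.resize(p['image'][:,:,::-1],(800,600),interpolation=cv2.INTER_CUBIC))
E
```

```text
turner {'uv': [256.7, 143.8], 'score': 0.75}
turner_tip {'uv': [258.3, 141.2], 'score': 0.93}
-0.02 167 236 236 lat -0.0214 w 0.0011
-0.01 176 248 265 lat 0.0001 w 0.0191
0 185 249 265 lat 0.0006 w 0.0182
0.01 194 249 265 lat 0.0006 w 0.0183
0.02 203 234 265 lat -0.0075 w 0.0348
0.03 212 250 265 lat 0.0012 w 0.0176
0.04 220 201 312 lat 0.0001 w 0.1241
0.05 229 200 314 lat 0.0006 w 0.1286
now [ 0.4226 -0.3339  0.1564] yaw 145.5 tilt [-0.001  0.   ] dist 0.135 tx 0.1806 ty -0.0008 tz -0.0009 ax 0.0000 turn 0.0 j6 -13.4 t 17.7
```

View pics/w8.png

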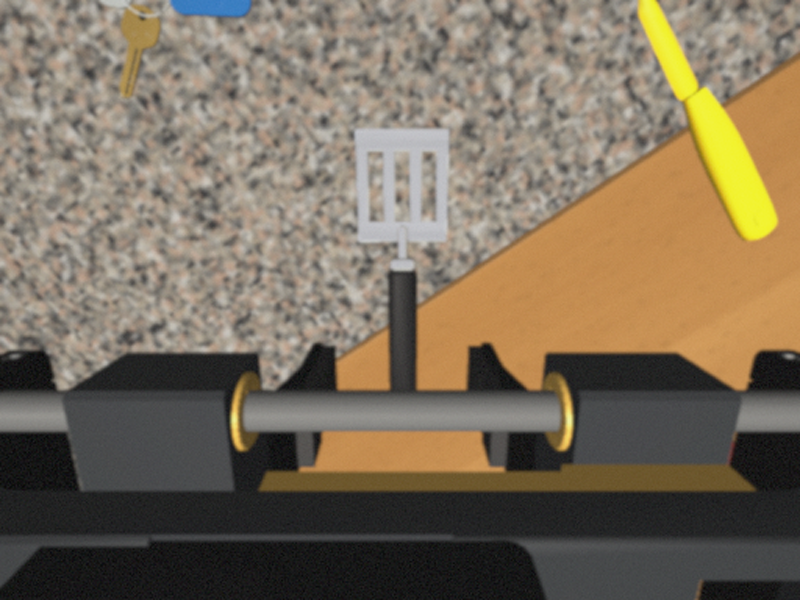

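The turner is aligned under the tool, with its blade's front edge at about (403,129) and its handle centred at column 402.

Call:
play_rows([
  {"fingers": -0.2, "tx": 0.05, "ty": 0.0006, "tz": 0, "ax": 0, "ay": 0, "az": 0},
  {"fingers": -0.2, "tx": 0.1, "ty": 0.0006, "tz": 0, "ax": 0, "ay": 0, "az": 0},
  {"fingers": -0.2, "tx": 0.15, "ty": 0.0006, "tz": 0, "ax": 0, "ay": 0, "az": 0},
  {"fingers": -0.2, "tx": 0.173, "ty": 0.0006, "tz": 0, "ax": 0, "ay": 0, "az": 0},
  {"fingers": -0.2, "tx": 0.18, "ty": 0.0006, "tz": 0, "ax": 0, "ay": 0, "az": 0},
])

```text
time_s: 18.12
tcp_pos: [0.4198, -0.3318, 0.0195]
ee_rot: [[-0.009, -0.825, 0.565], [0.004, 0.565, 0.825], [-1.0, 0.009, -0.002]]
wrist_force: [-8.8, 10.5, 29.0]
gripper_width: 0.597
```

Call:
play_rows([
  {"fingers": 0.2, "tx": 0, "ty": 0, "tz": 0, "ax": 0, "ay": 0, "az": 0},
  {"fingers": 1, "tx": 0, "ty": 0, "tz": 0, "ax": 0, "ay": 0, "az": 0},
  {"fingers": 1, "tx": 0, "ty": 0, "tz": 0, "ax": 0, "ay": 0, "az": 0},
  {"fingers": 1, "tx": 0, "ty": 0, "tz": 0, "ax": 0, "ay": 0, "az": 0},
  {"fingers": 1, "tx": 0, "ty": 0, "tz": 0, "ax": 0, "ay": 0, "az": 0},
])

```text
time_s: 18.53
tcp_pos: [0.4228, -0.3341, 0.0225]
ee_rot: [[0.001, -0.824, 0.567], [-0.001, 0.567, 0.824], [-1.0, -0.001, 0.0]]
wrist_force: [-0.7, -1.2, -0.2]
gripper_width: 0.304
```

Call:
play_rows([
  {"fingers": 1, "tx": 0, "ty": 0, "tz": 0, "ax": 0, "ay": 0, "az": 0},
  {"fingers": 1, "tx": 0, "ty": 0, "tz": 0, "ax": 0, "ay": 0, "az": 0},
  {"fingers": 1, "tx": 0, "ty": 0, "tz": 0, "ax": 0, "ay": 0, "az": 0},
])

```text
time_s: 18.78
tcp_pos: [0.4224, -0.3342, 0.0222]
ee_rot: [[0.001, -0.824, 0.567], [-0.0, 0.567, 0.824], [-1.0, -0.001, 0.0]]
wrist_force: [-0.1, 1.8, 3.3]
gripper_width: 0.224
```

Call:
play_rows([
  {"fingers": 1, "tx": -0.03, "ty": 0, "tz": 0, "ax": 0, "ay": 0, "az": 0},
  {"fingers": 1, "tx": -0.08, "ty": 0, "tz": 0, "ax": 0, "ay": 0, "az": 0},
  {"fingers": 1, "tx": -0.13, "ty": 0, "tz": 0, "ax": 0, "ay": 0, "az": 0},
  {"fingers": 1, "tx": -0.175, "ty": 0, "tz": 0, "ax": 0, "ay": 0, "az": 0},
  {"fingers": 1, "tx": -0.18, "ty": 0, "tz": 0, "ax": 0, "ay": 0, "az": 0},
])

```text
time_s: 19.2
tcp_pos: [0.4255, -0.3362, 0.1635]
ee_rot: [[0.011, -0.824, 0.566], [-0.007, 0.566, 0.824], [-1.0, -0.013, 0.001]]
wrist_force: [1.1, 0.2, -0.9]
gripper_width: 0.225
```

```bash
python3 - <<'E'
from h import *
p=cap('wrist');s=r.sense();P=np.array(s['tcp_pos']);R=np.array(s['ee_rot']);print(s['gripper_width'],P)
im=p['image'].astype(int)
# blade corners/edges in hand; blade z = tcp - .021+.0015
z=P[2]-.0195
g=(im.max(2)-im.min(2)<14)&(im.min(2)>120);g[:, :200]=0;g[:,315:]=0
k=cv2.morphologyEx(g.astype(np.uint8),cv2.MORPH_OPEN,np.ones((3,3)));n,lab,st,ce=cv2.connectedComponentsWithStats(k)
for i in np.argsort(-st[1:,4])[:3]+1: 
    x,y,w,h,a=st[i];print(st[i]);
    for uv in ((x,y),(x+w,y),(x,y+h),(x+w,y+h)): print(np.round(R.T@(onz(p,uv,z)-P),4))
print(tw(-4.5,19)); go(*tw(-4.5,19),.156,TY+90)
E
```

```text
0.22534069403628235 [ 0.42443424 -0.33539135  0.16123464]
[  200    51   114   166 10924]
[ 0.0197 -0.0319 -0.1058]
[ 0.0191  0.0289 -0.1057]
[ 0.0198 -0.0369 -0.0112]
[ 0.0192  0.0342 -0.0117]
[ 211  260   92   15 1288]
[ 0.0198 -0.0313  0.0187]
[0.0193 0.0287 0.0182]
[ 0.0198 -0.0317  0.0298]
[0.0193 0.0292 0.0292]
[211 195   7   7  40]
[ 0.0197 -0.0294 -0.0256]
[ 0.0197 -0.0251 -0.0256]
[ 0.0198 -0.0296 -0.0211]
[ 0.0197 -0.0253 -0.0212]
[0.5420744  0.00704592]
now [ 0.4244 -0.3354  0.1612] yaw 145.5 tilt [ 0.009 -0.004] dist 0.362 tx 0.0064 ty 0.1297 tz 0.4650 ax 0.4208 turn 75.7 j6 -13.5 t 19.25
```

Call:
play_rows([
  {"fingers": 1, "tx": 0, "ty": 0.009, "tz": 0.031, "ax": -0.193, "ay": 0, "az": 0},
  {"fingers": 1, "tx": 0, "ty": 0.017, "tz": 0.062, "ax": -0.193, "ay": 0, "az": 0},
  {"fingers": 1, "tx": 0, "ty": 0.026, "tz": 0.093, "ax": -0.193, "ay": 0, "az": 0},
  {"fingers": 1, "tx": 0, "ty": 0.035, "tz": 0.124, "ax": -0.193, "ay": 0, "az": 0},
  {"fingers": 1, "tx": 0, "ty": 0.0433, "tz": 0.1548, "ax": -0.193, "ay": 0, "az": 0},
])

```text
time_s: 19.67
tcp_pos: [0.4603, -0.2189, 0.155]
ee_rot: [[-0.003, -1.0, -0.008], [0.001, -0.008, 1.0], [-1.0, 0.003, 0.001]]
wrist_force: [0.3, 0.1, -2.4]
gripper_width: 0.23
```

Call:
play_rows([
  {"fingers": 1, "tx": 0, "ty": -0.0105, "tz": 0.03, "ax": -0.193, "ay": 0, "az": 0},
  {"fingers": 1, "tx": 0, "ty": -0.021, "tz": 0.061, "ax": -0.193, "ay": 0, "az": 0},
  {"fingers": 1, "tx": 0, "ty": -0.0315, "tz": 0.091, "ax": -0.193, "ay": 0, "az": 0},
  {"fingers": 1, "tx": 0, "ty": -0.042, "tz": 0.122, "ax": -0.193, "ay": 0, "az": 0},
  {"fingers": 1, "tx": 0, "ty": -0.0525, "tz": 0.152, "ax": -0.193, "ay": 0, "az": 0},
])

```text
time_s: 20.08
tcp_pos: [0.4994, -0.1048, 0.155]
ee_rot: [[-0.004, -0.817, -0.577], [0.0, -0.577, 0.817], [-1.0, 0.003, 0.002]]
wrist_force: [0.1, -1.4, -0.6]
gripper_width: 0.229
```

Call:
play_rows([
  {"fingers": 1, "tx": 0, "ty": -0.026, "tz": 0.019, "ax": -0.193, "ay": 0, "az": 0},
  {"fingers": 1, "tx": 0, "ty": -0.052, "tz": 0.038, "ax": -0.193, "ay": 0, "az": 0},
  {"fingers": 1, "tx": 0, "ty": -0.078, "tz": 0.057, "ax": -0.193, "ay": 0, "az": 0},
  {"fingers": 1, "tx": 0, "ty": -0.104, "tz": 0.076, "ax": -0.193, "ay": 0, "az": 0},
  {"fingers": 1, "tx": 0, "ty": -0.1297, "tz": 0.0951, "ax": -0.193, "ay": 0, "az": 0},
])

```text
time_s: 20.5
tcp_pos: [0.5384, 0.0091, 0.1548]
ee_rot: [[-0.004, -0.342, -0.94], [-0.001, -0.94, 0.342], [-1.0, 0.002, 0.003]]
wrist_force: [-0.0, 0.6, -1.4]
gripper_width: 0.225
```

Call:
play_rows([
  {"fingers": 1, "tx": 0.04, "ty": 0, "tz": 0, "ax": 0, "ay": 0, "az": 0},
  {"fingers": 1, "tx": 0.07, "ty": 0, "tz": 0, "ax": 0, "ay": 0, "az": 0},
  {"fingers": 1, "tx": 0.08, "ty": 0, "tz": 0, "ax": 0, "ay": 0, "az": 0},
  {"fingers": 1, "tx": 0.08, "ty": 0, "tz": 0, "ax": 0, "ay": 0, "az": 0},
  {"fingers": 1, "tx": 0.08, "ty": 0, "tz": 0, "ax": 0, "ay": 0, "az": 0},
])

```text
time_s: 20.92
tcp_pos: [0.5391, 0.0078, 0.0963]
ee_rot: [[-0.001, -0.348, -0.938], [-0.001, -0.938, 0.348], [-1.0, 0.001, 0.001]]
wrist_force: [-0.5, 0.5, 0.2]
gripper_width: 0.224
```

```bash
python3 - <<'E'
from h import *
import pickle
cap('wrist');cap('wrist');p=cap('wrist');s=r.sense();P=np.array(s['tcp_pos']);print(wt(P),P,s['gripper_width'])
pickle.dump((p,P),open('shot9.pkl','wb'))
cv2.imwrite('pics/w9.png',cv2.resize(p['image'][:,:,::-1],(800,600),interpolation=cv2.INTER_CUBIC))
go(*tw(-5,18.7),.05,TY+90)
E
```

```text
[-6.64199073 19.29067681] [0.54016582 0.00806078 0.09804843] 0.22697138175252143
now [0.5402 0.0081 0.098 ] yaw -110.4 tilt [0.003 0.001] dist 0.048 tx 0.0641 ty 0.0009 tz -0.0020 ax -0.0005 turn -0.1 j6 51.6 t 21.0667
```

View pics/w9.png

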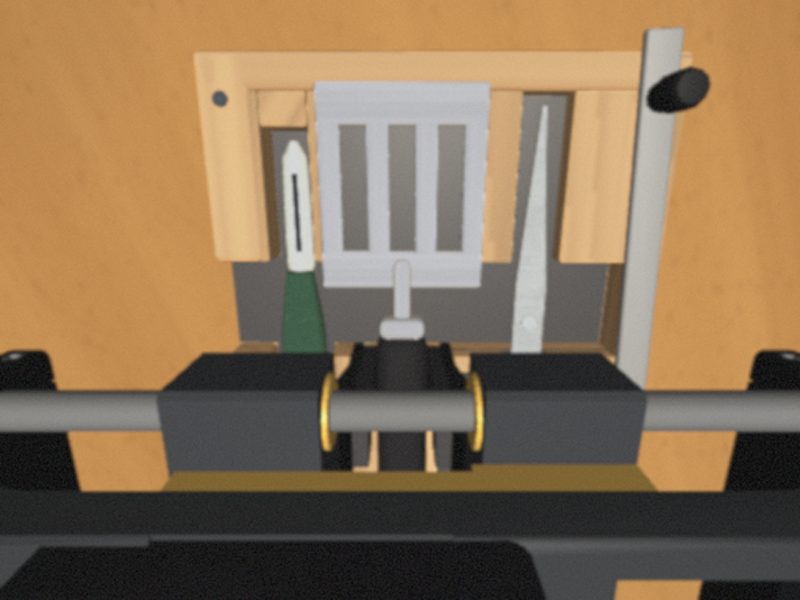

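The turner blade spans columns 316 to 489 over its bay. The peeler and scissors are seated, and the knob is at (680,90).

```bash
python3 - <<'E'
from h import *
import pickle
p,P=pickle.load(open('shot9.pkl','rb'));z=P[2]-.0205
f=lambda u,z:np.round(wt(onz(p,np.array(u)*.64,z)),1)
for uv in ((315,83),(490,84),(324,286),(481,286),(320,200),(485,200)): print('blade',uv,f(uv,z))
for uv in ((523,110),(516,255),(571,110),(560,255),(402,94)): print('rim',uv,f(uv,.028))
# turner: bay right edge visible near bottom rows? scan sat profile rows 165..175 (above trough) 
im=p['image'].astype(float);sat=cv2.blur((im[:,:,0]-im[:,:,2]).astype(np.float32),(1,3))
for y in (60,100,140,160):
    row=sat[y];print(y,[(x,int(row[x+1]-row[x-1])) for x in range(150,400) if abs(row[x+1]-row[x-1])>35])
for n,uv in (('peeltip',(293,141)),):print(n,f(uv,.012))
print('scis tip',f((545,107),.0205))
E
```

```text
blade (315, 83) [97.6 48.2]
blade (490, 84) [ 97.2 -11.2]
blade (324, 286) [26.7 48.5]
blade (481, 286) [ 26.6 -11.5]
blade (320, 200) [58.8 48.4]
blade (485, 200) [ 58.7 -11.5]
rim (523, 110) [ 95.7 -35.7]
rim (516, 255) [ 30.  -37.1]
rim (571, 110) [ 95.7 -57.2]
rim (560, 255) [ 30.  -58.5]
rim (402, 94) [102.4  18.6]
60 [(200, -57), (201, -61), (312, 39), (313, 66), (314, 50)]
100 [(197, 55), (198, 48), (202, -61), (203, -60), (310, 38), (311, 65), (312, 50), (331, -41), (332, -52)]
140 [(199, 52), (200, 62), (204, -53), (205, -61), (308, 45), (309, 70), (310, 47), (329, -51), (330, -37)]
160 [(200, 51), (201, 62), (205, -55), (206, -62), (307, 45), (308, 72), (309, 49), (327, -41), (328, -48), (358, 36), (399, -51)]
peeltip [83.9 72.1]
scis tip [ 98.  -47.7]
```

Call:
play_rows([
  {"fingers": 1, "tx": 0.025, "ty": 0.0001, "tz": -0.0021, "ax": 0, "ay": 0, "az": 0},
  {"fingers": 1, "tx": 0.045, "ty": 0.0001, "tz": -0.0021, "ax": 0, "ay": 0, "az": 0},
  {"fingers": 1, "tx": 0.055, "ty": 0.0001, "tz": -0.0021, "ax": 0, "ay": 0, "az": 0},
  {"fingers": 1, "tx": 0.057, "ty": 0.0001, "tz": -0.0021, "ax": 0, "ay": 0, "az": 0},
  {"fingers": 1, "tx": 0.057, "ty": 0.0001, "tz": -0.0021, "ax": 0, "ay": 0, "az": 0},
])

```text
time_s: 21.48
tcp_pos: [0.541, 0.0074, 0.0544]
ee_rot: [[0.0, -0.348, -0.938], [-0.0, -0.938, 0.348], [-1.0, -0.0, -0.0]]
wrist_force: [-0.1, -0.1, -1.0]
gripper_width: 0.227
```

```bash
python3 - <<'E'
from h import *
import pickle
cap('wrist');p=cap('wrist');s=r.sense();P=np.array(s['tcp_pos']);print(s['wrist_force'],wt(P))
go(*tw(-5,19.2),.034,TY+90)
im=p['image'].astype(float);sat=cv2.blur((im[:,:,0]-im[:,:,2]).astype(np.float32),(1,3))
for y in (50,65,80,100,120,140):
    row=sat[y];print(y,[(x,int(row[x+1]-row[x-1])) for x in range(150,360) if abs(row[x+1]-row[x-1])>35])
pickle.dump((p,P),open('shot10.pkl','wb'))
E
```

```text
[ 0.19621127 -0.30206298 -0.38508126] [-5.19543342 19.39960635]
now [0.5416 0.0077 0.0551] yaw -110.3 tilt [0.002 0.   ] dist 0.021 tx 0.0281 ty 0.0003 tz -0.0002 ax -0.0003 turn -0.1 j6 51.7 t 21.5833
50 [(355, -42)]
65 [(200, -36), (314, 37), (317, 35), (353, -44), (354, -49)]
80 [(181, 53), (182, 39), (200, -42), (201, -43), (313, 35), (316, 38), (352, -55), (353, -42)]
100 [(182, 49), (183, 56), (201, -45), (202, -43), (312, 35), (315, 40), (350, -48), (351, -47)]
120 [(183, 45), (184, 59), (185, 36), (202, -40), (203, -42), (311, 36), (314, 38), (348, -42), (349, -50)]
140 [(185, 54), (186, 50), (203, -37), (204, -39), (313, 38), (347, -54), (348, -40)]
```

```bash
python3 - <<'E'
from h import *
import pickle
p,P=pickle.load(open('shot10.pkl','rb'))
print(p['image'][100,192:212].tolist());print(p['image'][100,304:322].tolist())
for x in (201.5,207,311,312,315.5,183,351): print(x,'rim',wt(onz(p,(x,100),.028)).round(1),'blade',wt(onz(p,(x,100),P[2]-.0205)).round(1))
E
```

```text
[[213, 171, 123], [211, 170, 124], [213, 171, 125], [213, 171, 124], [214, 173, 125], [212, 171, 125], [208, 167, 122], [180, 145, 105], [137, 108, 76], [113, 90, 70], [131, 120, 113], [172, 169, 170], [190, 191, 195], [192, 193, 200], [194, 195, 199], [196, 194, 201], [195, 197, 201], [198, 198, 201], [197, 198, 201], [194, 195, 200]]
[[199, 199, 204], [195, 197, 202], [197, 197, 202], [196, 196, 202], [195, 197, 202], [196, 197, 202], [180, 179, 184], [146, 144, 142], [106, 96, 85], [92, 73, 52], [99, 79, 53], [144, 113, 82], [195, 156, 110], [222, 182, 130], [226, 189, 138], [226, 188, 137], [225, 187, 137], [223, 186, 135]]
201.5 rim [75.5 50.7] blade [75.2 49.5]
207 rim [75.5 47.6] blade [75.2 46.5]
311 rim [ 75.4 -12.2] blade [ 75.2 -11. ]
312 rim [ 75.4 -12.8] blade [ 75.2 -11.5]
315.5 rim [ 75.4 -14.8] blade [ 75.2 -13.5]
183 rim [75.5 61.4] blade [75.2 59.7]
351 rim [ 75.4 -35.2] blade [ 75.1 -33.1]
```

Call:
play_rows([
  {"fingers": 1, "tx": 0.01, "ty": 0.0007, "tz": 0, "ax": 0, "ay": 0, "az": 0},
  {"fingers": 1, "tx": 0.018, "ty": 0.0007, "tz": 0, "ax": 0, "ay": 0, "az": 0},
  {"fingers": 1, "tx": 0.024, "ty": 0.0007, "tz": 0, "ax": 0, "ay": 0, "az": 0},
  {"fingers": 1, "tx": 0.027, "ty": 0.0007, "tz": 0, "ax": 0, "ay": 0, "az": 0},
  {"fingers": 1, "tx": 0.028, "ty": 0.0007, "tz": 0, "ax": 0, "ay": 0, "az": 0},
])

```text
time_s: 22.0
tcp_pos: [0.5401, 0.0069, 0.0342]
ee_rot: [[-0.002, -0.347, -0.938], [-0.001, -0.938, 0.347], [-1.0, 0.002, 0.001]]
wrist_force: [-6.6, 1.1, 16.6]
gripper_width: 0.225
```

```bash
python3 - <<'E'
from h import *
import pickle
p=cap('wrist');s=r.sense();P=np.array(s['tcp_pos']);print(s['wrist_force'],wt(P),P)
for y in (80,100,120):
    print(p['image'][y,190:210:1,0].tolist(),p['image'][y,190:210,2].tolist());print(p['image'][y,310:332,0].tolist(),p['image'][y,310:332,2].tolist())
E
```

```text
[-4.33558621  0.77980804 10.81119966] [-6.32182398 18.22430643] [0.54009666 0.00694953 0.03420461]
[113, 108, 107, 107, 114, 120, 124, 128, 127, 129, 133, 147, 178, 192, 195, 197, 198, 200, 198, 196] [63, 61, 57, 64, 81, 103, 114, 118, 119, 121, 125, 144, 180, 197, 200, 201, 204, 205, 202, 203]
[195, 192, 172, 154, 147, 144, 136, 119, 102, 95, 96, 101, 120, 173, 215, 225, 228, 227, 227, 225, 224, 222] [201, 195, 170, 147, 135, 133, 123, 98, 68, 57, 52, 56, 64, 97, 124, 135, 142, 137, 137, 133, 135, 133]
[142, 112, 108, 110, 107, 113, 120, 123, 124, 125, 127, 127, 145, 171, 188, 196, 197, 199, 198, 199] [79, 61, 59, 61, 63, 80, 103, 112, 117, 118, 118, 120, 140, 174, 194, 200, 202, 204, 203, 204]
[193, 171, 150, 142, 137, 131, 114, 100, 94, 95, 102, 140, 191, 222, 228, 228, 228, 227, 226, 225, 220, 220] [197, 170, 144, 132, 126, 116, 93, 65, 51, 53, 57, 79, 107, 128, 137, 139, 138, 139, 135, 136, 131, 130]
[185, 146, 117, 106, 106, 109, 111, 118, 118, 121, 119, 122, 119, 138, 170, 189, 199, 198, 199, 203] [109, 84, 65, 57, 57, 63, 78, 101, 108, 115, 112, 111, 112, 135, 170, 194, 204, 204, 206, 206]
[167, 141, 133, 129, 122, 105, 95, 93, 98, 112, 149, 203, 226, 228, 227, 227, 229, 226, 226, 227, 226, 228] [167, 137, 125, 119, 107, 80, 58, 49, 55, 63, 81, 114, 136, 137, 138, 139, 140, 137, 137, 139, 137, 142]
```

The turner is down with floor visible on both sides of its blade and 11 N of contact. I'll release and rise to look at the whole tray and the knob.

Call:
play_rows([
  {"fingers": 0.15, "tx": 0, "ty": 0, "tz": 0, "ax": 0, "ay": 0, "az": 0},
  {"fingers": 0.15, "tx": 0, "ty": 0, "tz": 0, "ax": 0, "ay": 0, "az": 0},
  {"fingers": 0.15, "tx": 0, "ty": 0, "tz": 0, "ax": 0, "ay": 0, "az": 0},
  {"fingers": 0.15, "tx": 0, "ty": 0, "tz": 0, "ax": 0, "ay": 0, "az": 0},
  {"fingers": 0.15, "tx": -0.012, "ty": 0, "tz": 0, "ax": 0, "ay": 0, "az": 0},
])

```text
time_s: 22.47
tcp_pos: [0.5392, 0.0067, 0.0406]
ee_rot: [[-0.004, -0.348, -0.937], [-0.001, -0.937, 0.348], [-1.0, 0.002, 0.004]]
wrist_force: [-1.3, 0.2, -0.7]
gripper_width: 0.412
```

Call:
play_rows([
  {"fingers": 0.15, "tx": -0.04, "ty": 0, "tz": 0, "ax": 0, "ay": 0, "az": 0},
  {"fingers": 0.1, "tx": -0.09, "ty": 0, "tz": 0, "ax": 0, "ay": 0, "az": 0},
  {"fingers": 0, "tx": -0.14, "ty": 0, "tz": 0, "ax": 0, "ay": 0, "az": 0},
  {"fingers": 0, "tx": -0.19, "ty": 0, "tz": 0, "ax": 0, "ay": 0, "az": 0},
  {"fingers": 0, "tx": -0.22, "ty": 0, "tz": -0.03, "ax": 0, "ay": 0, "az": 0},
])

```text
time_s: 22.88
tcp_pos: [0.5607, -0.0002, 0.2127]
ee_rot: [[0.005, -0.346, -0.938], [0.001, -0.938, 0.346], [-1.0, -0.003, -0.004]]
wrist_force: [0.4, 0.3, 0.3]
gripper_width: 0.487
```

Call:
play_rows([
  {"fingers": 0, "tx": 0, "ty": 0.02, "tz": -0.03, "ax": 0, "ay": 0, "az": 0},
  {"fingers": 0, "tx": 0, "ty": 0.05, "tz": -0.05, "ax": 0, "ay": 0, "az": 0},
  {"fingers": 0, "tx": 0, "ty": 0.1, "tz": -0.08, "ax": 0, "ay": 0, "az": 0},
  {"fingers": 0, "tx": 0, "ty": 0.1, "tz": -0.08, "ax": 0, "ay": 0, "az": 0},
  {"fingers": 0, "tx": 0, "ty": 0.1, "tz": -0.08, "ax": 0, "ay": 0, "az": 0},
])

```text
time_s: 23.3
tcp_pos: [0.5917, -0.0939, 0.2071]
ee_rot: [[-0.0, -0.351, -0.936], [-0.0, -0.936, 0.351], [-1.0, 0.0, 0.0]]
wrist_force: [0.1, 0.1, -0.8]
gripper_width: 0.5
```

```bash
python3 - <<'E'
from h import *
import pickle
cap('wrist');p=cap('wrist');s=r.sense();P=np.array(s['tcp_pos']);print(wt(P),P,s['gripper_width'],s['time_s'])
for d in spotter.silhouettes('keeper_knob',p)[:2]: 
    ys,xs=np.nonzero(d['region']);print(d['uv'],d['score'],len(xs),xs.min(),xs.max(),ys.min(),ys.max())
for d in spotter.find_in('keeper_knob',p)[:2]: print(d['uv'],d['score'])
pickle.dump((p,P),open('shot11.pkl','wb'))
im=p['image'][:,:,::-1]
cv2.imwrite('pics/w11.png',cv2.resize(im[:250],(800,391),interpolation=cv2.INTER_CUBIC))
for f,uv in (('shot2',(686,290)),('shot7',(721,455))):
    x=pickle.load(open(f+'.pkl','rb'));print('pin',f,wt(onz(x,np.array(uv)*.64,.036)))
E
```

```text
[ 76.16145441 -56.65168105] [ 0.59152606 -0.09186809  0.20713826] 0.49998946251055865 23.4
[287.8, 195.7] 0.61 1694 280 296 134 298
[286.3, 194.5] 0.71
[230.4, 187.6] 0.24
pin shot2 [ -75.48519149 -100.59238478]
pin shot7 [-74.48059076 -97.12224771]
```

View pics/w11.png

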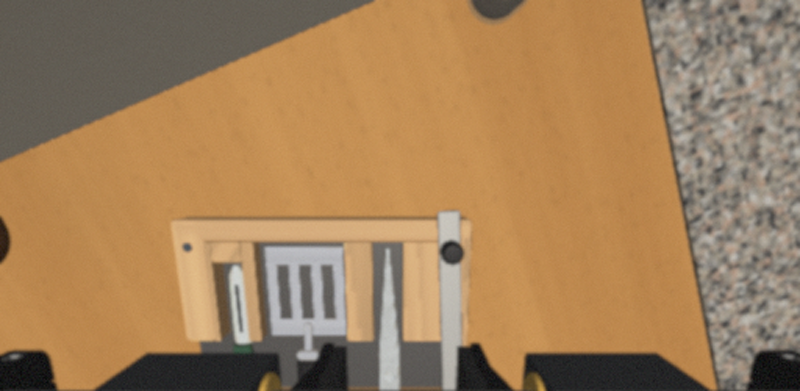

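All three tools look seated, and the knob's top is at about (452,252) in this crop. That was my last allowed view, so checks from here are numeric.

```bash
python3 - <<'E'
from h import *
import pickle
def blob(p,c,r0):
    im=p['image'].astype(int);x0,y0=c;sub=(im[y0-r0:y0+r0,x0-r0:x0+r0].max(2)<75).astype(np.uint8)
    n,l,st,ce=cv2.connectedComponentsWithStats(sub);i=1+st[1:,4].argmax();b=st[i];return b+np.array([x0-r0,y0-r0,0,0,0]),ce[i]+[x0-r0,y0-r0]
p,P=pickle.load(open('shot11.pkl','rb'));b,c=blob(p,(289,161),16);print(b,c)
for z in (.046,.058): print(wt(onz(p,c,z)).round(1))
p9,P9=pickle.load(open('shot9.pkl','rb'));b9,c9=blob(p9,(435,58),28);print(b9,c9)
print('tri',(lambda X:(wt(X).round(1),X))(tri([(p,c),(p9,c9)])))
# bar edges in shot11: bright steel between cols 270..305 below the knob
im=p['image'].astype(int)
for y in (185,195,205,215,225):
    row=im[y,262:315];k=(row.max(1)-row.min(1)<22)&(row.min(1)>120);x=np.nonzero(k)[0]+262;print(y,x.min(),x.max(),wt(onz(p,((x.min()+x.max()+1)/2,y),.035)).round(1))
E
```

```text
[282 155  14  13 132] [288.72727273 161.        ]
[ 99.5 -92.5]
[101.5 -91.1]
[415  44  38  28 776] [433.94716495  57.96778351]
tri (array([100. , -92.1]), array([ 0.60160168, -0.13336495,  0.0485866 ]))
185 282 293 [ 69.7 -93.6]
195 282 294 [ 57.7 -94.6]
205 283 294 [ 45.4 -95.5]
215 283 294 [ 32.9 -95.8]
225 283 292 [ 20.1 -95. ]
```

```bash
python3 - <<'E'
from h import *
go(*tw(100,-92.2),.1,TY+93)
E
```

```text
now [ 0.5916 -0.091   0.2073] yaw -110.3 tilt [0. 0.] dist 0.116 tx 0.1430 ty 0.0485 tz -0.0321 ax -0.0166 turn -3.0 j6 63.0 t 23.5
```

Call:
play_rows([
  {"fingers": 0.05, "tx": 0.02, "ty": 0.0243, "tz": -0.016, "ax": -0.0166, "ay": 0, "az": 0},
  {"fingers": 0.05, "tx": 0.06, "ty": 0.0485, "tz": -0.0321, "ax": -0.0166, "ay": 0, "az": 0},
  {"fingers": 0.05, "tx": 0.11, "ty": 0.0485, "tz": -0.0321, "ax": -0.0166, "ay": 0, "az": 0},
  {"fingers": 0.05, "tx": 0.143, "ty": 0.0485, "tz": -0.0321, "ax": -0.0166, "ay": 0, "az": 0},
  {"fingers": 0.05, "tx": 0.143, "ty": 0.0485, "tz": -0.0321, "ax": -0.0166, "ay": 0, "az": 0},
])

```text
time_s: 23.92
tcp_pos: [0.5976, -0.1332, 0.0939]
ee_rot: [[-0.012, -0.298, -0.954], [0.001, -0.954, 0.298], [-1.0, 0.003, 0.012]]
wrist_force: [-1.0, -0.1, -0.4]
gripper_width: 0.473
```

```bash
python3 - <<'E'
from h import *
exec(open('blob.py').read()) if 0 else None
cap('wrist');p=cap('wrist');s=r.sense();print(s['gripper_width'],wt(s['tcp_pos']))
# knob check: dark blob near its projected place
X=np.array([*tw(100,-92.2),.058]);c=proj(p,X).round().astype(int);print('pred',c)
im=p['image'].astype(int);r0=22;sub=(im[c[1]-r0:c[1]+r0,c[0]-r0:c[0]+r0].max(2)<75).astype(np.uint8)
n,l,st,ce=cv2.connectedComponentsWithStats(sub)
for i in range(1,n):
    if st[i,4]>60: print(st[i]+np.array([*(c-r0),0,0,0]),(ce[i]+c-r0).round(1),wt(onz(p,ce[i]+c-r0,.056)).round(1))
go(*tw(100,-92.2),.061,TY+93)
E
```

```text
0.477103640130304 [100.43015311 -92.18498187]
pred [256 221]
[246 203  20  25 389] [255.5 215.6] [102.8 -92. ]
now [ 0.602  -0.1336  0.0999] yaw -107.2 tilt [-0.001 -0.001] dist 0.039 tx 0.0519 ty -0.0001 tz 0.0005 ax 0.0002 turn 0.0 j6 70.2 t 24.0167
```

Call:
play_rows([
  {"fingers": 0.05, "tx": 0.02, "ty": 0, "tz": 0.0005, "ax": 0, "ay": 0, "az": 0},
  {"fingers": 0.05, "tx": 0.035, "ty": 0, "tz": 0.0005, "ax": 0, "ay": 0, "az": 0},
  {"fingers": 0.05, "tx": 0.046, "ty": 0, "tz": 0.0005, "ax": 0, "ay": 0, "az": 0},
  {"fingers": 0.3, "tx": 0.051, "ty": 0, "tz": 0.0005, "ax": 0, "ay": 0, "az": 0},
  {"fingers": 0.5, "tx": 0.051, "ty": 0, "tz": 0.0005, "ax": 0, "ay": 0, "az": 0},
])

```text
time_s: 24.43
tcp_pos: [0.6012, -0.1341, 0.0613]
ee_rot: [[-0.001, -0.298, -0.955], [-0.0, -0.955, 0.298], [-1.0, 0.0, 0.001]]
wrist_force: [-0.3, -0.3, -0.1]
gripper_width: 0.397
```

Call:
play_rows([
  {"fingers": 0.5, "tx": 0, "ty": 0, "tz": 0, "ax": 0, "ay": 0, "az": 0},
  {"fingers": 0.5, "tx": 0, "ty": 0, "tz": 0, "ax": 0, "ay": 0, "az": 0},
  {"fingers": 0.5, "tx": 0, "ty": 0, "tz": 0, "ax": 0, "ay": 0, "az": 0},
])

```text
time_s: 24.68
tcp_pos: [0.6019, -0.1344, 0.0623]
ee_rot: [[0.001, -0.298, -0.955], [-0.0, -0.955, 0.298], [-1.0, -0.0, -0.001]]
wrist_force: [0.5, -0.4, -0.2]
gripper_width: 0.266
```

```bash
python3 - <<'E'
from h import *
cap('wrist');s=r.sense();print(s['gripper_width'],wt(s['tcp_pos']),s['tcp_pos'],s['wrist_force'],s['time_s'])
E
```

```text
0.2601035387462449 [100.54148825 -92.98278342] [ 0.60180724 -0.13439611  0.06219647] [ 1.2258891   0.11324056 -0.66720236] 24.7333
```

Now I'll swing the keeper in three arc segments.

Call:
play_rows([
  {"fingers": 0.5, "tx": 0, "ty": -0.0244, "tz": 0.0013, "ax": -0.0333, "ay": 0, "az": 0},
  {"fingers": 0.5, "tx": 0, "ty": -0.0486, "tz": 0.0051, "ax": -0.0667, "ay": 0, "az": 0},
  {"fingers": 0.5, "tx": 0, "ty": -0.0722, "tz": 0.0114, "ax": -0.1, "ay": 0, "az": 0},
  {"fingers": 0.5, "tx": 0, "ty": -0.095, "tz": 0.0202, "ax": -0.1333, "ay": 0, "az": 0},
  {"fingers": 0.5, "tx": 0, "ty": -0.1168, "tz": 0.0313, "ax": -0.1667, "ay": 0, "az": 0},
])

```text
time_s: 25.15
tcp_pos: [0.6058, -0.0431, 0.0619]
ee_rot: [[0.001, 0.224, -0.975], [-0.0, -0.975, -0.224], [-1.0, 0.0, -0.001]]
wrist_force: [-0.7, 0.1, -0.2]
gripper_width: 0.248
```

```bash
python3 - <<'E'
from h import *
s=r.sense();t=wt(s['tcp_pos']);d=t-[-74.7,-101.7];print(t,np.hypot(*d),np.degrees(np.arctan2(d[1],d[0])),s['tcp_pos'][2],s['wrist_force'],s['gripper_width'])
R=s['ee_rot'];print('yaw-tray+90-phi',np.degrees(np.arctan2(R[1][1],R[0][1]))-TY+90)
E
```

```text
[72.61430164 -5.92248854] 175.71236486831197 33.030214581583834 0.06193375496628917 [-0.74127015  0.0919158  -0.19113753] 0.24753550435549213
yaw-tray+90-phi 33.22299334282848
```

Call:
play_rows([
  {"fingers": 0.5, "tx": 0, "ty": -0.0244, "tz": 0.0013, "ax": -0.0333, "ay": 0, "az": 0},
  {"fingers": 0.5, "tx": 0, "ty": -0.0486, "tz": 0.0051, "ax": -0.0667, "ay": 0, "az": 0},
  {"fingers": 0.5, "tx": 0, "ty": -0.0722, "tz": 0.0114, "ax": -0.1, "ay": 0, "az": 0},
  {"fingers": 0.5, "tx": 0, "ty": -0.095, "tz": 0.0202, "ax": -0.1333, "ay": 0, "az": 0},
  {"fingers": 0.5, "tx": 0, "ty": -0.1168, "tz": 0.0313, "ax": -0.1667, "ay": 0, "az": 0},
])

```text
time_s: 25.57
tcp_pos: [0.5635, 0.0376, 0.062]
ee_rot: [[0.002, 0.682, -0.732], [0.0, -0.732, -0.682], [-1.0, 0.001, -0.002]]
wrist_force: [0.7, -0.7, -0.7]
gripper_width: 0.25
```

Call:
play_rows([
  {"fingers": 0.5, "tx": 0, "ty": -0.0244, "tz": 0.0013, "ax": -0.0333, "ay": 0, "az": 0},
  {"fingers": 0.5, "tx": 0, "ty": -0.0486, "tz": 0.0051, "ax": -0.0667, "ay": 0, "az": 0},
  {"fingers": 0.5, "tx": 0, "ty": -0.0644, "tz": 0.0091, "ax": -0.0889, "ay": 0, "az": 0},
  {"fingers": 0.5, "tx": 0, "ty": -0.0761, "tz": 0.0127, "ax": -0.1056, "ay": 0, "az": 0},
  {"fingers": 0.5, "tx": 0, "ty": -0.0799, "tz": 0.0141, "ax": -0.1111, "ay": 0, "az": 0},
])

```text
time_s: 25.98
tcp_pos: [0.5139, 0.0742, 0.0621]
ee_rot: [[0.001, 0.89, -0.457], [0.0, -0.457, -0.89], [-1.0, 0.0, -0.001]]
wrist_force: [-0.9, -0.2, 0.9]
gripper_width: 0.253
```

```bash
python3 - <<'E'
from h import *
p=cap('wrist');s=r.sense();t=wt(s['tcp_pos']);d=t-[-74.7,-101.7];print(t,np.hypot(*d),np.degrees(np.arctan2(d[1],d[0])),s['tcp_pos'][2],s['wrist_force'],s['gripper_width'],s['joints'][5])
cv2.imwrite('pics/w13.png',p['image'][:,:,::-1])
R=np.array(s['ee_rot']);P=np.array(s['tcp_pos'])
# knob dark blob between fingers?
c=proj(p,P+R@[0.004,0,0]).round().astype(int);print(c);im=p['image'].astype(int)
t=cap('top');k=spotter.find_in('keeper_knob',t);print([(d['uv'],d['score']) for d in k[:3]],'pred',proj(t,P))
E
```

```text
[-54.01713814  72.08349814] 175.00995685933646 83.21286212874833 0.06203052793522306 [-0.08040734 -0.48291532 -0.68210716] 0.2465017622289123 126.66283375221377
[257 246]
[([243.8, 187.3], 0.73)] pred [221.29623786 176.9675598 ]
```

```bash
python3 - <<'E'
from h import *
p=cap('wrist');s=r.sense();R=np.array(s['ee_rot']);P=np.array(s['tcp_pos']);im=p['image']
for z in (-.024,-.020,-.014):
    print(z,[(int(y*1000),proj(p,P+R@[P[2]-.035,y,z]).round().astype(int).tolist(),im[tuple(proj(p,P+R@[P[2]-.035,y,z]).round().astype(int)[::-1])].tolist()) for y in np.arange(-.020,.021,.004)])
E
```

```text
-0.024 [(-20, [225, 195], [193, 188, 180]), (-16, [232, 195], [210, 170, 122]), (-12, [238, 195], [212, 172, 126]), (-8, [244, 195], [213, 171, 124]), (-4, [251, 195], [200, 197, 189]), (0, [257, 195], [201, 198, 191]), (4, [264, 195], [209, 205, 196]), (8, [270, 195], [197, 193, 185]), (12, [276, 195], [217, 179, 128]), (16, [283, 195], [202, 168, 122]), (20, [289, 195], [174, 146, 111])]
-0.02 [(-20, [226, 201], [190, 181, 165]), (-16, [232, 201], [199, 163, 117]), (-12, [238, 201], [168, 142, 109]), (-8, [245, 201], [137, 119, 101]), (-4, [251, 201], [200, 197, 187]), (0, [257, 201], [203, 200, 191]), (4, [263, 201], [206, 203, 194]), (8, [270, 201], [195, 193, 183]), (12, [276, 201], [58, 79, 57]), (16, [282, 201], [57, 82, 63]), (20, [289, 201], [61, 87, 65])]
-0.014 [(-20, [226, 210], [67, 98, 73]), (-16, [232, 210], [70, 99, 77]), (-12, [238, 210], [63, 96, 74]), (-8, [245, 210], [65, 96, 75]), (-4, [251, 210], [199, 195, 187]), (0, [257, 210], [202, 199, 189]), (4, [263, 210], [206, 203, 195]), (8, [270, 210], [190, 186, 179]), (12, [276, 210], [69, 99, 77]), (16, [282, 210], [67, 98, 78]), (20, [288, 210], [65, 95, 75])]
```

The bar is caged and following, lying over the green handle and trailing by about 3 mm. Now the last few degrees, watching the force.

Call:
play_rows([
  {"fingers": 0.5, "tx": 0, "ty": -0.0122, "tz": 0.0003, "ax": -0.0167, "ay": 0, "az": 0},
  {"fingers": 0.5, "tx": 0, "ty": -0.0203, "tz": 0.0009, "ax": -0.0278, "ay": 0, "az": 0},
  {"fingers": 0.5, "tx": 0, "ty": -0.0265, "tz": 0.0015, "ax": -0.0361, "ay": 0, "az": 0},
  {"fingers": 0.5, "tx": 0, "ty": -0.0305, "tz": 0.002, "ax": -0.0417, "ay": 0, "az": 0},
  {"fingers": 0.5, "tx": 0, "ty": -0.0325, "tz": 0.0023, "ax": -0.0444, "ay": 0, "az": 0},
])

```text
time_s: 26.6
tcp_pos: [0.4924, 0.0831, 0.0616]
ee_rot: [[0.0, 0.944, -0.331], [0.0, -0.331, -0.944], [-1.0, 0.0, -0.0]]
wrist_force: [3.5, -2.6, -1.4]
gripper_width: 0.251
```

```bash
cat > bar.py <<'E'
from h import *
p=cap('wrist');s=r.sense();R=np.array(s['ee_rot']);P=np.array(s['tcp_pos']);im=p['image'].astype(int)
d=wt(P)-[-74.7,-101.7];print(np.hypot(*d),'phi',np.degrees(np.arctan2(d[1],d[0])),'F',np.round(np.array(R).T@s['wrist_force'],1),s['gripper_width'],P[2],s['time_s'])
for z in (-.024,-.014,-.010):
    ys=np.arange(-.024,.0241,.001);c=np.array([im[tuple(proj(p,P+R@[P[2]-.035,y,z]).round().astype(int)[::-1])] for y in ys])
    k=(c.max(1)-c.min(1)<24)&(c.min(1)>140);print(z,(ys[k]*1000).round().astype(int).tolist())
E
python3 bar.py
```

```text
174.8254610288414 phi 90.86567718211403 F [0.6 0.7 0.4] 0.2522633526550612 0.061629205302293474 26.65
-0.024 [-11, -10, -9, -8, -7, -6, -5, -4, -3, -2, -1, 0, 1, 2, 3, 4, 5, 6, 7, 8, 9, 10]
-0.014 [-4, -3, -2, -1, 0, 1, 2, 3, 4, 5, 6, 7, 8, 9, 10]
-0.01 [-4, -3, -2, -1, 0, 1, 2, 3, 4, 5, 6, 7, 8, 9, 10]
```

Call:
play_rows([
  {"fingers": 0.5, "tx": 0, "ty": -0.002, "tz": 0, "ax": -0.0028, "ay": 0, "az": 0},
  {"fingers": 0.5, "tx": 0, "ty": -0.0041, "tz": 0, "ax": -0.0056, "ay": 0, "az": 0},
  {"fingers": 0.5, "tx": 0, "ty": -0.0041, "tz": 0, "ax": -0.0056, "ay": 0, "az": 0},
])

```text
time_s: 26.9
tcp_pos: [0.492, 0.0833, 0.0617]
ee_rot: [[0.005, 0.949, -0.314], [-0.001, -0.314, -0.949], [-1.0, 0.005, -0.001]]
wrist_force: [10.3, -8.4, -5.2]
gripper_width: 0.249
```

```bash
python3 bar.py
```

```text
174.84636141045678 phi 91.04732973307826 F [ 5.5 11.8  4.4] 0.25270751440142775 0.06173049310883629 26.95
-0.024 [-10, -9, -8, -7, -6, -5, -4, -3, -2, -1, 0, 1, 2, 3, 4, 5, 6, 7, 8, 9, 10, 11]
-0.014 [-3, -2, -1, 0, 1, 2, 3, 4, 5, 6, 7, 8, 9, 10, 11]
-0.01 [-3, -2, -1, 0, 1, 2, 3, 4, 5, 6, 7, 8, 9, 10, 11]
```

The bar met its stop: 12 N, and the tool advanced only 0.2° of the 1° commanded, with the bar at about 0. I'll back off, open and rise.

Call:
play_rows([
  {"fingers": 0.4, "tx": 0, "ty": 0.0045, "tz": 0, "ax": 0.0056, "ay": 0, "az": 0},
  {"fingers": 0.2, "tx": 0, "ty": 0.007, "tz": 0, "ax": 0.0056, "ay": 0, "az": 0},
  {"fingers": 0.2, "tx": 0, "ty": 0.007, "tz": 0, "ax": 0.0056, "ay": 0, "az": 0},
  {"fingers": 0.2, "tx": -0.01, "ty": 0.007, "tz": 0, "ax": 0.0056, "ay": 0, "az": 0},
  {"fingers": 0.2, "tx": -0.03, "ty": 0.007, "tz": 0, "ax": 0.0056, "ay": 0, "az": 0},
])

```text
time_s: 27.37
tcp_pos: [0.4928, 0.0821, 0.0831]
ee_rot: [[-0.004, 0.943, -0.331], [-0.002, -0.331, -0.943], [-1.0, -0.004, 0.003]]
wrist_force: [0.3, 0.1, 0.3]
gripper_width: 0.393
```

Call:
play_rows([
  {"fingers": 0.2, "tx": -0.05, "ty": 0, "tz": 0, "ax": 0, "ay": 0, "az": 0},
  {"fingers": 0.2, "tx": -0.1, "ty": 0, "tz": 0, "ax": 0, "ay": 0, "az": 0},
  {"fingers": 0.2, "tx": -0.15, "ty": 0, "tz": 0, "ax": 0, "ay": 0, "az": 0},
  {"fingers": 0.2, "tx": -0.2, "ty": 0, "tz": 0, "ax": 0, "ay": 0, "az": 0},
  {"fingers": 0.2, "tx": -0.25, "ty": 0, "tz": 0, "ax": 0, "ay": 0, "az": 0},
])

```text
time_s: 27.78
tcp_pos: [0.4934, 0.0825, 0.2743]
ee_rot: [[0.001, 0.944, -0.331], [0.001, -0.331, -0.944], [-1.0, 0.0, -0.001]]
wrist_force: [1.5, -0.0, -0.7]
gripper_width: 0.397
```

Call:
play_rows([
  {"fingers": 0.2, "tx": 0, "ty": -0.04, "tz": 0.03, "ax": 0, "ay": 0, "az": 0},
  {"fingers": 0.2, "tx": 0, "ty": -0.08, "tz": 0.06, "ax": 0, "ay": 0, "az": 0},
  {"fingers": 0.2, "tx": 0, "ty": -0.12, "tz": 0.09, "ax": 0, "ay": 0, "az": 0},
  {"fingers": 0.2, "tx": 0, "ty": -0.12, "tz": 0.12, "ax": 0, "ay": 0, "az": 0},
  {"fingers": 0.2, "tx": 0, "ty": -0.12, "tz": 0.12, "ax": 0, "ay": 0, "az": 0},
])

```text
time_s: 28.2
tcp_pos: [0.3763, 0.0256, 0.2724]
ee_rot: [[0.001, 0.944, -0.331], [0.001, -0.331, -0.944], [-1.0, 0.0, -0.001]]
wrist_force: [-0.2, -0.0, -0.2]
gripper_width: 0.399
```

```bash
python3 - <<'E'
from h import *
cap('wrist');p=cap('wrist');s=r.sense();im=p['image'].astype(int);print(s['time_s'],s['tcp_pos'],wt(s['tcp_pos']))
W=np.array(p['R']).T;C=-W@np.array(p['t']);print('cam at tray',wt(C),C[2])
def steel(x,y,z):
    u=proj(p,[*tw(x,y),z]).round().astype(int)
    if not(0<=u[0]<512 and 0<=u[1]<384): return None
    return im[u[1],u[0]]
# bar cross-profile along tray x at several y
for y in (-80,-60,-40,-20,0,20,40,60,85):
    xs=np.arange(-100,-49.9,1.0);c=[steel(x,y,.035) for x in xs]
    k=[x for x,v in zip(xs,c) if v is not None and v.max()-v.min()<24 and v.min()>140]
    print(y,(min(k),max(k),len(k)) if k else None)
# tips
for n,x,y,z in (('peelertip',85.8,73,.012),('turnerfront',99,18.5,.0145),('scistip',99,-46.9,.02)):
    print(n,proj(p,[*tw(x,y),z]).round())
for k in ('scissors','peeler','turner','keeper_knob','tumbler','jar','onion','pepper_mill'): print(k,[(np.round(d['uv']),round(d['score'],2)) for d in spotter.find_in(k,p)[:2]])
t=cap('top')
for k,z in (('scissors',.02),('peeler',.02),('turner',.015),('keeper_knob',.058),('tumbler',.04),('jar',.08),('onion',.06),('pepper_mill',.15)): print('top',k,[(np.round(d['uv'],1),round(d['score'],2),onz(t,d['uv'],z)[:2].round(3),wt(onz(t,d['uv'],z)).round()) for d in spotter.find_in(k,t)[:2]])
import pickle;pickle.dump(p,open('shotF.pkl','wb'))
E
```

```text
28.3 [0.3790685  0.02723347 0.2724697 ] [-164.40285718  -18.54381378]
cam at tray [-166.60155357   53.76157246] 0.4158626493584229
-80 (np.float64(-82.0), np.float64(-67.0), 16)
-60 (np.float64(-82.0), np.float64(-68.0), 15)
-40 (np.float64(-82.0), np.float64(-68.0), 15)
-20 (np.float64(-82.0), np.float64(-67.0), 16)
0 (np.float64(-82.0), np.float64(-67.0), 16)
20 (np.float64(-91.0), np.float64(-67.0), 17)
40 (np.float64(-81.0), np.float64(-68.0), 14)
60 (np.float64(-82.0), np.float64(-67.0), 16)
85 (np.float64(-82.0), np.float64(-67.0), 16)
peelertip [441. 102.]
turnerfront [444. 142.]
scistip [438. 188.]
scissors [(array([343., 189.]), 0.78), (array([375., 152.]), 0.3)]
peeler [(array([370., 102.]), 0.87)]
turner [(array([401., 142.]), 0.57)]
keeper_knob [(array([323., 149.]), 0.83)]
tumbler [(array([379., 149.]), 0.37)]
jar [(array([274., 290.]), 0.66)]
onion [(array([186.,  65.]), 0.57)]
pepper_mill []
top scissors [(array([257.3, 179.9]), 0.54, array([ 0.508, -0.05 ]), array([-17., -46.])), (array([290.9, 229. ]), 0.33, array([ 0.335, -0.168]), array([-138., -217.]))]
top peeler [(array([325.5, 263. ]), 0.65, array([ 0.217, -0.288]), array([-207., -370.])), (array([226. , 165.7]), 0.47, array([0.559, 0.061]), array([-8., 75.]))]
top turner [(array([241.6, 163.2]), 0.93, array([0.568, 0.006]), array([21., 27.]))]
top keeper_knob [(array([256.2, 182.4]), 0.67, array([ 0.496, -0.046]), array([-30., -47.])), (array([249.7, 195. ]), 0.59, array([ 0.452, -0.024]), array([-78., -41.]))]
top tumbler [(array([141. , 154.8]), 0.88, array([0.594, 0.356]), array([-77., 365.])), (array([226. , 167.7]), 0.7, array([0.549, 0.059]), array([-16.,  70.]))]
top jar [(array([291.9, 228.7]), 0.66, array([ 0.337, -0.166]), array([-137., -214.]))]
top onion []
top pepper_mill [(array([242.1, 156.1]), 0.63, array([0.573, 0.   ]), array([27., 23.])), (array([178.3, 111.6]), 0.62, array([0.72, 0.21]), array([ 92., 271.]))]
```

```bash
python3 - <<'E'
from station import r,job
print(r.sense()['time_s'],r.sense()['wrist_force']);print(job.finish_job())
E
```

```text
29.15 [-0.19152444  0.43865555  0.10924948]
the job is handed in; nothing more can be done
None
```

The scissors, peeler and slotted turner are each lying in their own recess, and the keeper bar is shut under its catch. I handed the job in at 29.2 s of the 72 s allowed.

**Tools:** Each one made floor contact at the height its recess should give, within about 1 mm. In the last picture I viewed, the blade of each was in its own recess, with the bar not yet swung. Their handles were out of view behind the gripper.

**Keeper:** I pushed the bar until it met its stop: about 12 N, with the tool advancing only 0.2° of the 1° commanded. Afterwards it measured at tray x of about -74.5 mm from y = -80 to 85, so it is parallel to the tray's y axis and at its shut angle.

**Bystanders:** The arm stayed clear of them. At the end the networks found the tumbler and jar within about 1.5 cm of their first positions, and the pepper mill where it began but only as a second, lower-scored report. The onion was missed in the final top view and seen only by the wrist camera.

**Checks that failed or disagreed:**
- The spotter gave some false reports, such as a pepper mill and a tumbler seen in the tray. It also missed the turner once, so I measured that grasp from pixel colours.
- Calibration views differed by about 1 mm.
- While lowering to the turner, the fingertips touched the worktop with a reading of about 29 N along the tool, 32 N in all. That is below the 40 N limit.
- My 12 picture views were used up before the bar was swung, so the end checks are from pixel measurements only.

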